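Turn a tab-locked resin canister to its chip reader

ROBOT

A 6-joint arm with a two-finger parallel gripper is mounted at the origin on the work surface. World frame = base frame: x ahead of the robot, y to its left, z up, the work surface at z = 0. Lengths are in m, angles in degrees, forces in N, time in s.
With the tool pointing down it reaches from about 0.225 to 0.875 m from the base axis. Payload 3.4 kg.
Tool frame: the origin (TCP) lies where the fingers leave the gripper's body, on its centre line; the fingertips stand 73 mm ahead of it and the grasp point (between the pads) lies 54 mm ahead of it; z points along the fingers, y is the line along which they close (so a half turn about z gives the same grasp; the last joint's range is limited). The gripper opens to 85 mm and grips with 20 to 120 N. Pads are 22 mm wide; open, the fingers measure 114 mm over their backs; the gripper's body (76 mm by 85 mm) begins 54 mm behind the grasp point. The pads swing forward as they close: fully open they stand 13 mm farther back than shut.
Start: joints at [64.572, 15.808, 86.224, -0, 77.962, -6.933], TCP at [0.182, 0.545, 0.304] pointing down, gripper open.
Joint ranges: [-165.64, 165.64], [-43.16, 119.46], [12.63, 154.43], [-67.54, 247.53], [6.08, 155.33], [-154.97, 154.97]. Speed limits (degrees/s): [147.25, 147.25, 180, 180, 180, 180].

INTERFACE

Orientations are given as a 3x3 rotation matrix whose columns are the frame's x, y, z axes.
In Python, from workcell import observe, get_image, sign_off, find_in, silhouettes gives the robot as it stands.
- The arm moves only by the tool apply_moves, never from a script. Its argument "deltas" is a list of rows, each an object with "offset": the shift along the tool's x, y, z as a fraction of full scale, a list of three; "rotation": the turn, a rotation vector about the tool's x, y, z as a fraction of full scale, a list of three; "hand": the opening, from -1 (shut) to 1 (fully open). A call has 1 to 8 rows; each row shifts and turns the commanded pose from where the row before left it, along the tool's axes as they then stand; what a row does not reach is not made up. Full scale, the value 1, is 0.04 m for a shift and 0.15 rad for a turn. A row lasts 1/10 s, in which the tool goes at most 50 mm and 8.59 degrees, less where a joint would pass 70% of its speed; a pose out of reach is approached as far as the arm can. A call with a number of a shift or a turn outside -1 to 1 is refused whole. A call with a gripper value outside its range is refused whole. The fingers move at their own pace and stop on an object; "grip_force" is the grip in N (left out, the last holds). Time passes only in rows, so rows that do not move let the fingers close. It gives the time, the measured TCP pose, the force, the opening and the grip force at its end, in the units of the state.
- observe(): the state, without advancing time (a new reading comes with each control period).
- get_image(name): name is "scene" or "top"; returns a dict with "frame" (420x560x3 uint8, blue, green, red), "K" (3x3 intrinsics, pixels), "R" (3x3) and "t" (3): a world point X has camera coordinates R X + t. Camera axes: x right, y down, z forward; pixel columns grow to the right and rows downward; lengths in m; the calibration is good to about 2 mm. A picture is of the moment at which its call begins. There is no depth.
- sign_off(): hands the job in; it is judged then, once.
Trained networks look in the newest picture that a camera, given by its name, has taken for a name from the list of things; names that differ only in an ending like _2 or _b are one class to them, and where a whole thing is asked for, a point or a joint stands for the part that bears it (a point fixed in the world has none). Each returns a list of dicts, best first, with "p" (0 to 1); they miss things now and then, are a little off and sometimes report something else, mostly with a low value. They report only what shows in the picture. A call takes as long as a camera call. They do not tell look-alikes from the thing itself.
- find_in(camera, label): "box" ([left, top, right, bottom] in pixels, round what is visible of it).
- silhouettes(camera, label): "pixels" (420x560 bool, what is visible of it) and "box" ([left, top, right, bottom] in pixels, round what is visible of it).
The state is a dict: "time": time; "joints": joint angles; "dq": joint speeds; "joint_efforts": joint torques, N m; "tcp_pos": TCP position; "tool_rot": TCP orientation; "ft_force": force on the tool from outside, world axes, zero at the start; "wrist_torque": the same for the moment, N m; "width": finger opening in m; "gripper_force": force on a finger pad.
Only numpy, scipy, OpenCV 4.12 (cv2) and the standard library are available. Lean on these libraries where they do the work, as an engineer would, in place of code of your own. Each camera call takes 0.05 s, during which the arm holds its last target. There are 200 camera calls.

TASK

Take the black dust cap off the leaning canister and set it down gently, rim down, flat in the free part of the aluminium tray. Then pinch the two release tabs on the canister's knob to unlock it and turn the canister until its chip plate squarely faces the reader block, and let go so that the tabs spring back out and lock it. Do not shift the reader, and leave the printed cats and everything else on the bench where they stand.

Things in the scene. Friction and masses are not known exactly. Their poses are not given: they have to be found in the camera images.
- dock: Fixed grey dock, base plate 160x130x12 mm (x -70..90, y +-65). Origin on the bench. The canister's axis lies in the dock's x-z plane through its point x 30, z 66 mm and leans 31.5 deg from vertical to the dock's -x (towards the robot). At that point the canister leaves its 72 mm dia cup; 'up' lengths in the other entries count from it, outward along the axis
- canister: White drum, 56 mm dia, up 0..62 mm; flange 76 mm dia, up 62..70; knob above. Origin on the axis at up 0, z along the axis outward, x to the chip plate. Drum, flange, knob and tabs turn as one about z, either way, no stop in reach. Starts at any angle 0.5 rad or more off the reader. A brake holds it unless both tabs are in; then it turns freely and stays where left
- knob (a point): Where to pinch: on the axis, up 92 mm. Frame turns with the canister: z axis outward, x to the chip plate, y through the two tabs (+y and -y). Collar 64 mm dia, up to 72.5; stem 32 mm dia, to 106. Tabs: black, ribbed, 18 mm wide along x, up 74..108; 56 mm over both outer faces when out, 46 when fully in. It may be taken either way round and regrasped for a large turn. Under the cap at the start
- chip (a point): Middle of the face of the steel chip plate on the drum (22 wide, 30 tall, 3 mm proud), 31 mm from the axis, up 33. Right above it a steel pointer 12 mm wide sticks out of the flange (up 62..70) to 54 mm from the axis and shows the chip's side from above; a thin steel line on the knob's end runs from its centre to the same side
- reader_window (a point): Glass window of the reader, a black block 28x36x40 mm on a stiff clamped arm, 40..68 mm from the canister's axis, up 12..52. The point is 40 mm from the axis, up 33. Frame: z along the axis, x straight out from the axis. It stands anywhere within 70 deg of the dock's +x side. The chip faces it when x of knob and x of this point the same way
- tab_a (a joint): Travel in m of the tab at the knob's +y: 0 out (locked), 0.005 fully pinched; spring 6 N at 0, 8.5 N fully in. Each tab must be in 3 mm or more to free the canister
- tab_b (a joint): The same for the tab at the knob's -y
- cap: Black dust cap, about 50 g: an upside-down cup 72 mm dia, 44 tall, wall 3, with a round grip on top, 20 mm dia, 44..72 mm above the rim. Origin: centre of the rim; z from rim to grip. At the start it sits loosely over the knob, rim on the flange, leaning with it; draw it off along the axis by 45 mm or more
- tray: Fixed aluminium tray, 130 (x) by 250 (y) by 18 mm, walls and floor 5 mm. Origin: centre of the underside; floor top at z 5 mm. A printed cat stands in it, anywhere from y -70 to 70 mm; there is room for the cap in the longer free part along y
- cat_a: Red printed cat figure, 34 mm dia base, 62 mm tall, standing in the tray; origin under its base
- cat_b: Grey printed cat figure, 38 mm dia base, 68 mm tall, standing on the bench beside the dock; origin under its base
- wash_bottle: Clear wash bottle, 64 mm dia, 190 mm tall, standing; origin under its base
- glue_stick: White stick of plate glue, 26 mm dia, 95 mm tall, standing; origin under its base
- nozzle_jar: Small jar, 54 mm dia, 60 mm tall, standing; origin under its base
- scraper: Flat plate scraper, 180 mm long, lying on the bench; origin under its middle
There are look-alikes about, which are no part of the job. Leave any yellow look-alike of the dock alone. There is more than one size of the cap; the job needs the smaller.

How it is judged:
By the outcome, as a careful person would: the job done as asked, in the order asked, and still so for the second after the job is handed in, with the robot touching nothing.
It also fails if it takes over 64 s, if anything falls off the work surface, if the arm or the gripper's body presses on something with over 40 N, if the wrist force passes 120 N, or if a joint passes its speed limit or range.

## Working session

There is one attempt and no reset: what is moved stays moved. The work goes in short steps, Python scripts to look and compute and a tool call to move; the robot and the scene stay as the last step left them, time stands still between calls to the robot, and variables do not carry over. Pictures are saved under pics/ and viewed, at most 10 in all, crops included, and the job is handed in when it is done.

Besides the shell and the picture viewer there is one more tool, called after "Call:" as name(argument=value, ...) on one line, values as JSON. apply_moves: Moves the arm, as the interface text tells. Shift numbers are shares of 0.04 m and turn numbers shares of 0.15 rad, none past 1 either way. Its arguments: {"type":"object","properties":{"deltas":{"type":"array","items":{"type":"object","properties":{"offset":{"type":"array","items":{"type":"number"}},"rotation":{"type":"array","items":{"type":"number"}},"hand":{"type":"number"}}}},"grip_force":{"type":"number"}},"required":["deltas"]}

```bash
mkdir -p pics; ls
python3 - <<'E'
from workcell import *
import cv2,numpy as np
s=observe();print(s)
for c in("scene","top"):
    g=get_image(c);cv2.imwrite(f"pics/{c}0.png",g["frame"]);np.savez(f"{c}.npz",**g);print(c,g["K"].tolist(),g["R"].tolist(),g["t"].tolist())
    for n in("dock","cap","tray","cat_a","reader_window","canister","knob","chip","wash_bottle","glue_stick","nozzle_jar","scraper"):
        try: print(n,[(round(d["p"],2),[int(v) for v in d["box"]]) for d in find_in(c,n)][:4])
        except Exception as e: print(n,e)
E
```

```text
pics
{'time': 0.0, 'joints': array([ 6.45721302e+01,  1.58475256e+01,  8.62962542e+01, -7.66694627e-04,
        7.79620458e+01, -6.93267725e+00]), 'dq': array([ 0.09906793, -0.08622161, -0.11150141,  0.05158241, -0.02282029,
       -0.05093291]), 'joint_efforts': array([-9.93009417e-04, -4.16768432e+01, -2.45803571e+01, -3.61144857e-04,
        1.09012806e-02, -2.87119704e-06]), 'tcp_pos': array([0.18223701, 0.54493051, 0.30303336]), 'tool_rot': array([[-9.48351083e-01,  3.17221710e-01, -7.81237314e-04],
       [ 3.17222603e-01,  9.48349629e-01, -1.67369807e-03],
       [ 2.09952755e-04, -1.83507951e-03, -9.99998294e-01]]), 'ft_force': array([-0.44379405, -0.15991957,  0.5944571 ]), 'wrist_torque': array([-0.00765209,  0.0777876 ,  0.00473491]), 'gripper_force': 0.0, 'width': 0.08532549946873788}
scene [[453.0912299239088, 0.0, 284.52511893361634], [0.0, 453.0912299239088, 209.43141960981578], [0.0, 0.0, 1.0]] [[0.22463581594734341, 0.9744323494134597, -0.0045107216979184015], [0.5663521295951585, -0.13432521599090688, -0.8131432848225612], [-0.7929590251057739, 0.18010644842859194, 
[... 1475 characters left out ...]
85])]
tray [(0.73, [147, 190, 239, 245])]
cat_a [(0.18, [316, 198, 349, 231])]
reader_window [(0.75, [408, 161, 432, 183]), (0.68, [322, 169, 338, 192]), (0.66, [322, 269, 340, 297]), (0.33, [302, 170, 353, 239])]
canister [(0.84, [319, 291, 351, 327]), (0.74, [408, 179, 447, 208]), (0.46, [319, 193, 339, 222])]
knob [(0.9, [409, 176, 449, 206]), (0.79, [318, 292, 351, 325]), (0.68, [315, 195, 337, 221])]
chip [(0.95, [320, 291, 349, 325]), (0.77, [408, 177, 446, 207]), (0.64, [313, 192, 337, 223])]
wash_bottle [(0.97, [234, 110, 261, 142])]
glue_stick [(0.43, [146, 189, 238, 245]), (0.41, [244, 247, 257, 256])]
nozzle_jar [(0.58, [161, 113, 180, 137])]
scraper [(0.58, [318, 101, 345, 166])]
```

Run:
```python
import cv2,numpy as np
a=cv2.imread("pics/scene0.png");b=cv2.imread("pics/top0.png")
cv2.imwrite("pics/s1.png",cv2.resize(a[120:330,60:340],(800,600),interpolation=cv2.INTER_CUBIC))
cv2.imwrite("pics/t1.png",cv2.resize(b[95:335,140:460],(800,600),interpolation=cv2.INTER_CUBIC))
```

```text
(no output)
```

View pics/s1.png

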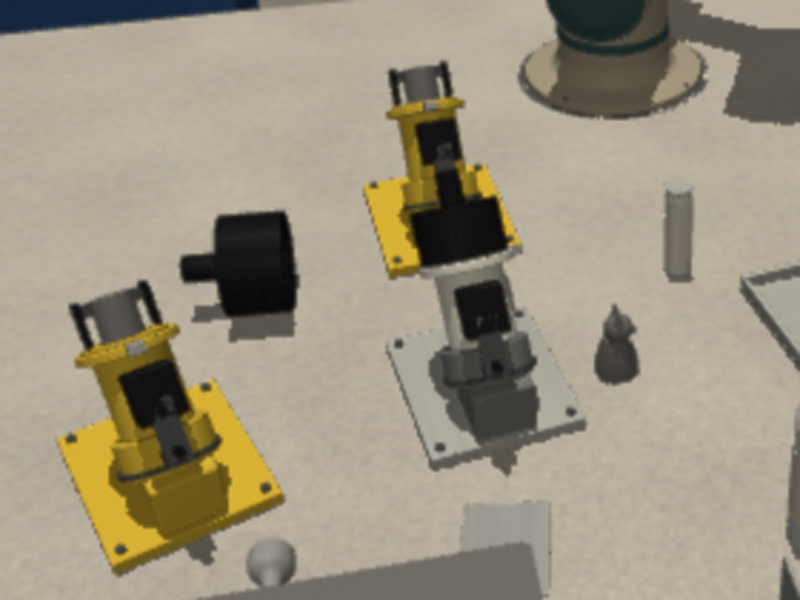

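View pics/t1.png

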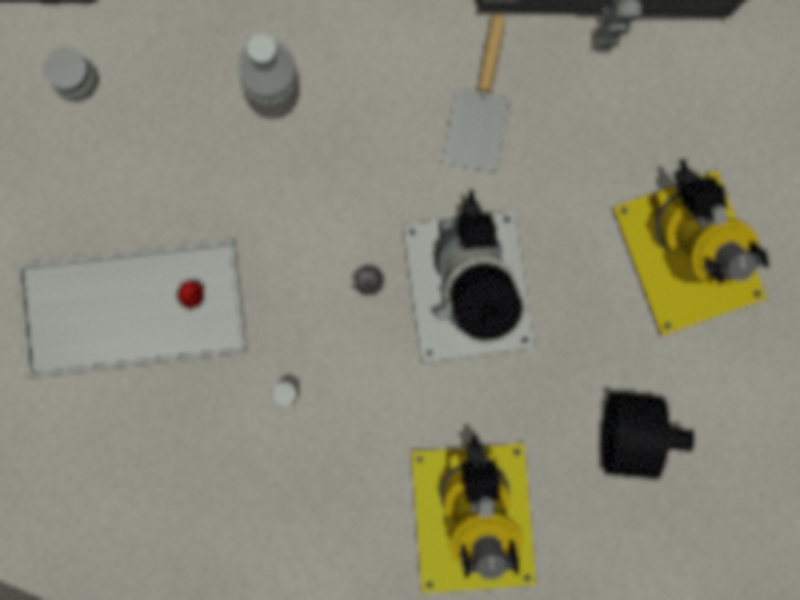

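Scene: the grey dock (crop 468,288 in the top view) holds the white canister with the black cap on it (485,300). There are two yellow docks, at (690,250) and (475,515), and a bigger cap lying at (640,432). The grey dock and the smaller cap on it, with its rim on the white flange, are the ones meant. The red cat is at the right of the tray, so the free part is on the left. Next I'll fit the poses.

```bash
cat > h.py <<'E'
import numpy as np,cv2
from scipy.optimize import minimize
from scipy.spatial.transform import Rotation as Ro
def proj(g,X):
    c=np.atleast_2d(X)@g["R"].T+g["t"];p=c@g["K"].T;return p[:,:2]/p[:,2:]
def ray(g,uv,z):
    d=g["R"].T@np.linalg.solve(g["K"],[*uv,1.]);o=-g["R"].T@g["t"];return o+d*(z-o[2])/d[2]
def pose(p): # x,y,yaw -> R,t
    return Ro.from_euler("z",p[2]).as_matrix(),np.array([p[0],p[1],0])
A=np.radians(31.5); UP=np.array([-np.sin(A),0,np.cos(A)])
def axis(p,up):
    R,t=pose(p);return R@(np.array([.03,0,.066])+UP*up)+t
def canframe(p,ang): # x at angle ang about axis from dock +x side
    R,_=pose(p);x=np.array([np.cos(A),0,np.sin(A)]);y=np.array([0,1.,0])
    return R@np.c_[np.cos(ang)*x+np.sin(ang)*y,-np.sin(ang)*x+np.cos(ang)*y,UP]
def outline(c,z,n=40):
    c=np.array(c);return np.vstack([c[i]+(c[(i+1)%4]-c[i])*np.linspace(.03,.97,n)[:,None] for i in range(4)])
def fit(gs,box,z,p0):
    x0,x1,y0,y1=box;c=outline([(x0,y0),(x1,y0),(x1,y1),(x0,y1)],z);P=np.c_[c,np.full(len(c),z)]
    G=[]
    for g in gs:
        f=cv2.GaussianBlur(g["frame"].astype(np.float32),(0,0),1.2)
        m=np.sqrt(sum(cv2.Sobel(f[:,:,k],5,1,0)**2+cv2.Sobel(f[:,:,k],5,0,1)**2 for k in range(3)))
        G.append(np.minimum(m,120))
    def cost(p):
        R,t=pose(p);s=0
        for g,m in zip(gs,G):
            q=proj(g,P@R.T+t).astype(np.float32);s-=cv2.remap(m,q[:,0].copy(),q[:,1].copy(),1).mean()
        return s
    best=min((minimize(cost,np.array(p0)+d,method="Nelder-Mead",options=dict(initial_simplex=np.array(p0)+d+np.array([[0,0,0],[.008,0,0],[0,.008,0],[0,0,.05]]))) for d in np.random.default_rng(0).normal(size=(25,3))*[.006,.006,.03]),key=lambda r:r.fun)
    return best.x,best.fun
E
python3 - <<'E'
from h import *
from workcell import *
S=dict(np.load("scene.npz"));T=dict(np.load("top.npz"))
cr=lambda u,v:(u/2.5+140,v/2.5+95)
def init(cs,z,off):
    w=np.array([ray(T,cr(*c),z) for c in cs]);print(w.round(3).tolist())
    return w
# corners: +x+y,+x-y,-x-y,-x+y
w=init([(405,228),(515,214),(532,347),(424,361)],.012,0)
d=(w[0]+w[1]-w[2]-w[3]);yaw=np.arctan2(d[1],d[0]);c=w.mean(0)[:2]-.01*np.array([np.cos(yaw),np.sin(yaw)])
p,f=fit([S,T],(-.07,.09,-.065,.065),.012,[*c,yaw]);print("dock init",c,yaw,"fit",p,f)
for n,g in(("s",S),("t",T)): print(n,fit([g],(-.07,.09,-.065,.065),.012,[*c,yaw]))
w=init([(22,267),(234,240),(245,352),(32,375)],.018,0)
d=(w[0]+w[1]-w[2]-w[3]);yw=np.arctan2(d[1],d[0])
t,f=fit([S,T],(-.065,.065,-.125,.125),.018,[*w.mean(0)[:2],yw]);print("tray",w.mean(0),yw,t,f)
print("cat",ray(T,cr(190,293),.05),"greycat",ray(T,cr(368,280),.05))
np.save("dock.npy",p);np.save("tray.npy",t)
print("cap top centre pix",(proj(T,axis(p,114))-[140,95])*2.5 if 0 else (proj(T,axis(p,.114))-[140,95])*2.5)
for a in range(0,360,15):
    F=canframe(p,np.radians(a));print(a,((proj(T,axis(p,.066)+F[:,0]*.054)-[140,95])*2.5).round().tolist(),((proj(S,axis(p,.066)+F[:,0]*.054)-[60,120])*2.857).round().tolist(), "reader", ((proj(T,axis(p,.052)+F[:,0]*.054)-[140,95])*2.5).round().tolist(),((proj(S,axis(p,.032)+F[:,0]*.068)-[60,120])*2.857).round().tolist())
E
```

```text
[[0.604, -0.156, 0.012], [0.624, -0.282, 0.012], [0.471, -0.304, 0.012], [0.452, -0.181, 0.012]]
dock init [ 0.52814028 -0.23206302] 0.15055997802984517 fit [ 0.54876977 -0.23035379  0.15140203] -138.1795654296875
s (array([ 0.54927905, -0.23085522,  0.15783005]), np.float64(-87.39042663574219))
t (array([ 0.53603539, -0.2106149 ,  0.40016591]), np.float64(-66.60428619384766))
[[0.548, 0.28, 0.018], [0.585, 0.04, 0.018], [0.457, 0.023, 0.018], [0.425, 0.263, 0.018]]
tray [0.50368904 0.15151234 0.018     ] 0.13494676870794514 [0.50977676 0.15831176 0.14107283] -174.69004821777344
cat [0.52017643 0.08356986 0.05      ] greycat [ 0.53973091 -0.11407622  0.05      ]
cap top centre pix [[488.28424693 292.24841729]]
0 [[477.0, 225.0]] [[480.0, 278.0]] reader [[475.0, 220.0]] [[493.0, 323.0]]
15 [[464.0, 229.0]] [[497.0, 274.0]] reader [[462.0, 223.0]] [[515.0, 317.0]]
30 [[452.0, 235.0]] [[512.0, 269.0]] reader [[450.0, 230.0]] [[534.0, 312.0]]
45 [[442.0, 244.0]] [[524.0, 266.0]] reader [[440.0, 238.0]] [[548.0, 306.0]]
60 [[435.0, 254.0]] [[531.0, 263.0]] reader [[433.0, 249.0]] [[557.0,
[... 807 characters left out ...]
0, 299.0]] [[413.0, 282.0]] reader [[515.0, 294.0]] [[408.0, 325.0]]
240 [[525.0, 289.0]] [[404.0, 286.0]] reader [[523.0, 283.0]] [[397.0, 329.0]]
255 [[530.0, 278.0]] [[400.0, 288.0]] reader [[527.0, 272.0]] [[392.0, 333.0]]
270 [[531.0, 266.0]] [[400.0, 290.0]] reader [[528.0, 260.0]] [[392.0, 336.0]]
285 [[529.0, 254.0]] [[405.0, 290.0]] reader [[526.0, 248.0]] [[397.0, 338.0]]
300 [[523.0, 243.0]] [[414.0, 290.0]] reader [[521.0, 238.0]] [[409.0, 337.0]]
315 [[515.0, 235.0]] [[427.0, 288.0]] reader [[512.0, 229.0]] [[426.0, 336.0]]
330 [[504.0, 228.0]] [[443.0, 285.0]] reader [[501.0, 223.0]] [[447.0, 333.0]]
345 [[491.0, 225.0]] [[462.0, 282.0]] reader [[489.0, 220.0]] [[470.0, 328.0]]
```

```bash
cat > ov.py <<'E'
from h import *
def circ(p,up,r,n=60): 
    F=canframe(p,0);a=np.linspace(0,2*np.pi,n);return axis(p,up)+r*(np.cos(a)[:,None]*F[:,0]+np.sin(a)[:,None]*F[:,1])
def ov(g,p,crop,sc,extra=[]):
    x0,y0,x1,y1=crop;im=cv2.resize(g["frame"][y0:y1,x0:x1],None,fx=sc,fy=sc,interpolation=cv2.INTER_CUBIC)
    R,t=pose(p);P=np.array([(-.07,-.065,.012),(.09,-.065,.012),(.09,.065,.012),(-.07,.065,.012)])@R.T+t
    for X,c in[(P,(0,0,255))]+extra:
        q=((proj(g,X)-[x0,y0]+.5)*sc-.5).round().astype(int);cv2.polylines(im,[q],True,c,1)
    return im
E
python3 - <<'E'
from ov import *
S=dict(np.load("scene.npz"));T=dict(np.load("top.npz"));p=np.load("dock.npy")
e=[(circ(p,.07,.038),(0,255,0)),(circ(p,.114,.036),(255,0,255)),(circ(p,.142,.01),(255,255,0))]
a=ov(S,p,(180,165,280,290),4,e);b=ov(T,p,(290,165,370,245),6,e)
im=np.zeros((500,900,3),np.uint8);im[:500,:400]=a;im[:480,400:880]=b
cv2.imwrite("pics/o1.png",cv2.resize(im[:,:880],(800,455)))
E
```

```text
(no output)
```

View pics/o1.png

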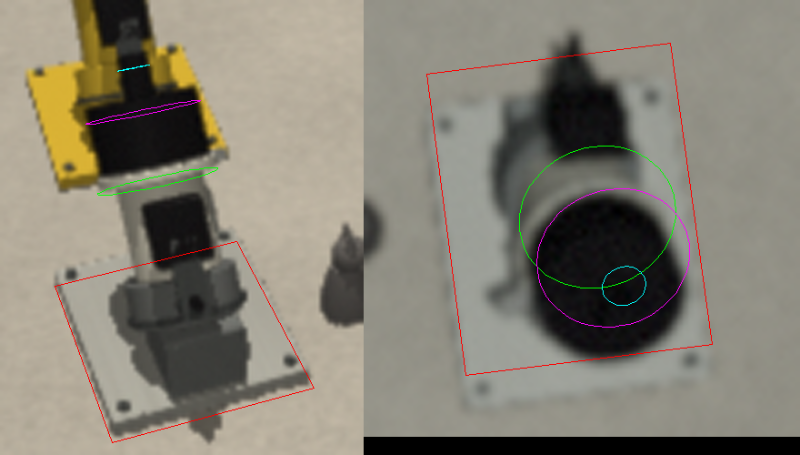

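```bash
cat >> h.py <<'E'
def fit2(gs,box,z,p0,sp=(.004,.004,.015),d=.004):
    x0,x1,y0,y1=box
    def P(e): 
        c=outline([(x0-e,y0-e),(x1+e,y0-e),(x1+e,y1+e),(x0-e,y1+e)],z);return np.c_[c,np.full(len(c),z)]
    I,O=P(-d),P(d);G=[cv2.GaussianBlur(cv2.cvtColor(g["frame"],6).astype(np.float32),(0,0),.7) for g in gs]
    def cost(p):
        R,t=pose(p);s=0
        for g,m in zip(gs,G):
            v=[cv2.remap(m,*[np.ascontiguousarray(k,np.float32) for k in proj(g,Q@R.T+t).T],1).ravel() for Q in(I,O)]
            s-=np.clip(v[0]-v[1],-20,40).mean()
        return s
    st=np.diag(sp);r=[minimize(cost,np.array(p0)+k,method="Nelder-Mead",options=dict(initial_simplex=np.array(p0)+k+np.vstack([0*st[0],st]))) for k in np.random.default_rng(0).normal(size=(20,3))*np.array(sp)]
    b=min(r,key=lambda r:r.fun);return b.x,b.fun
E
python3 - <<'E'
from ov import *
from workcell import *
S=dict(np.load("scene.npz"));T=dict(np.load("top.npz"))
k=800/880*6
w=np.array([ray(T,((u-363.6)/k+290,v/k+165),.012) for u,v in[(430,105),(670,75),(708,375),(468,405)]])
d=(w[0]+w[1]-w[2]-w[3]);yaw=np.arctan2(d[1],d[0]);p0=[*(w.mean(0)[:2]-.01*np.array([np.cos(yaw),np.sin(yaw)])),yaw]
box=(-.07,.09,-.065,.065);p,f=fit2([S,T],box,.012,p0);print(p0,p,f)
for g in(S,T):print(fit2([g],box,.012,p0))
print("tray",[fit2(q,(-.065,.065,-.125,.125),.018,[.504,.1515,.135]) for q in([T],[S,T])])
np.save("dock.npy",p)
for c in("scene","top"):
    for n in("reader_window","cap"):
        for d in silhouettes(c,n)[:3]:
            m=d["pixels"];print(c,n,round(d["p"],2),d["box"],m.sum())
            np.save(f"m_{c}_{n}_{int(d['box'][0])}.npy",m)
def F(a):return canframe(p,np.radians(a))
e=[(circ(p,.07,.038),(0,255,0)),(circ(p,.114,.036),(255,0,255)),(circ(p,.142,.01),(255,255,0))]
def blk(a): 
    f=F(a);return [(axis(p,u)+np.array([f[:,0]*x+f[:,1]*y for x,y in((.04,-.018),(.068,-.018),(.068,.018),(.04,.018))]),(255,128,0)) for u in(.012,.052)]
def ptr(a):
    f=F(a);return[(axis(p,.07)+np.array([f[:,0]*x+f[:,1]*y for x,y in((.038,-.006),(.054,-.006),(.054,.006),(.038,.006))]),(0,128,255))]
e+=blk(-10)+ptr(120)
a=ov(S,p,(180,165,280,290),4,e);b=ov(T,p,(290,165,370,245),6,e)
im=np.zeros((500,900,3),np.uint8);im[:500,:400]=a;im[:480,400:880]=b
cv2.imwrite("pics/o2.png",cv2.resize(im[:,:880],(800,455)))
E
```

```text
[np.float64(0.5310307090762555), np.float64(-0.23209292427290515), np.float64(0.14201897932461552)] [ 0.53278124 -0.22691584  0.15851954] -6.697242259979248
(array([ 0.53400408, -0.22585337,  0.16062068]), np.float64(-7.994743347167969))
(array([ 0.53248538, -0.23200289,  0.16028935]), np.float64(-4.518862724304199))
tray [(array([0.5138882 , 0.1457199 , 0.14560394]), np.float64(-9.379419326782227)), (array([0.50907361, 0.16108062, 0.14332982]), np.float64(-16.09416961669922))]
scene reader_window 0.98 [99.0, 247.7, 128.7, 283.9] 584
scene reader_window 0.81 [216.2, 217.0, 241.3, 254.9] 492
scene reader_window 0.79 [205.2, 161.1, 222.4, 180.4] 241
scene cap 0.8 [120.2, 193.3, 161.8, 228.9] 1129
scene cap 0.57 [203.0, 179.2, 237.7, 211.7] 701
scene cap 0.24 [208.7, 205.3, 242.9, 243.5] 391
top reader_window 0.87 [326.1, 268.1, 342.1, 297.5] 297
top reader_window 0.83 [406.7, 161.4, 430.0, 182.7] 311
top reader_window 0.5 [322.0, 171.8, 336.7, 194.5] 272
top cap 0.98 [379.7, 249.3, 418.0, 286.0] 984
top cap 0.8 [320.5, 195.5, 349.7, 232.4] 766
top cap 0.42 [321.5, 175.1, 339.2, 193.4] 278
```

View pics/o2.png

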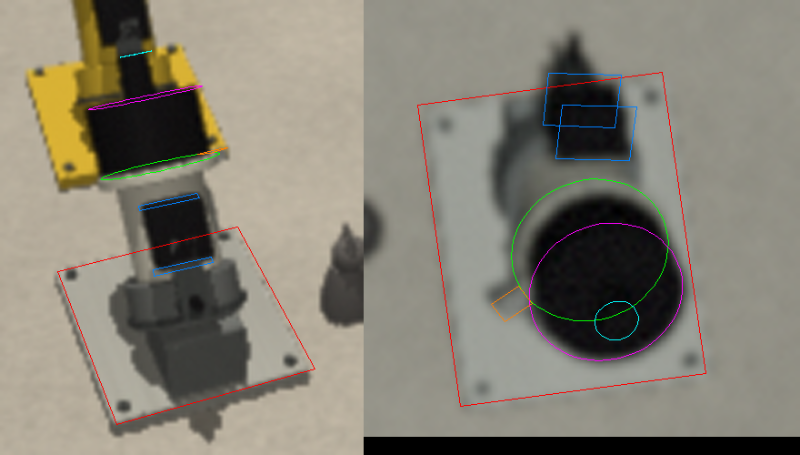

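```bash
cat > q.py <<'E'
from ov import *
S=dict(np.load("scene.npz"));T=dict(np.load("top.npz"))
def hull(g,X):
    m=np.zeros((840,1120),np.uint8);q=cv2.convexHull(((proj(g,X)+.5)*2*16-8).astype(np.int32));cv2.fillConvexPoly(m,q,1,shift=4);return cv2.resize(m.astype(np.float32),(560,420),interpolation=cv2.INTER_AREA)
def rblk(p,a):
    f=canframe(p,a);return np.array([axis(p,u)+f[:,0]*x+f[:,1]*y for u in(.012,.052) for x in(.04,.068) for y in(-.018,.018)])
def cap(g,p): return np.maximum(hull(g,np.vstack([circ(p,.07,.036),circ(p,.114,.036)])),hull(g,np.vstack([circ(p,.114,.01),circ(p,.142,.01)])))
E
python3 - <<'E'
from q import *
M={n:np.load(f"m_{n}.npy").astype(np.float32) for n in("scene_reader_window_216","top_reader_window_322","scene_cap_203","top_cap_320")}
MS=list(M.values())
iou=lambda a,b:np.minimum(a,b).sum()/np.maximum(a,b).sum()
box=(-.07,.09,-.065,.065)
def mod(v):
    p=v[:3];return [hull(S,rblk(p,v[3])),hull(T,rblk(p,v[3])),cap(S,p),cap(T,p)]
def cost(v,pr=1): return -sum(iou(a,b) for a,b in zip(mod(v),MS))+pr*(((v[0]-.533)/.008)**2*.1+((v[2]-.157)/.02)**2*.1)
r=minimize(cost,[.533,-.2315,.157,-.17],method="Nelder-Mead",options=dict(initial_simplex=[[.533,-.2315,.157,-.17],[.538,-.2315,.157,-.17],[.533,-.2275,.157,-.17],[.533,-.2315,.18,-.17],[.533,-.2315,.157,-.0]]))
print(r.x,r.fun,np.degrees(r.x[3]),[round(float(iou(a,b)),2) for a,b in zip(mod(r.x),MS)])
np.save("dock.npy",[.533,r.x[1],.157] if 0 else r.x[:3])
p=r.x[:3];t=np.array([.509,.155,.143]);np.save("tray.npy",t)
for a in(105,110,115,120,125,130): print(a,((proj(T,axis(p,.07)+canframe(p,np.radians(a))[:,0]*.052)-[290,165]+.5)*5.4545+[363.6,0]).round())
# tray & overlay
P=lambda z,i=0:(np.array([(-.065+i,-.125+i,z),(.065-i,-.125+i,z),(.065-i,.125-i,z),(-.065+i,.125-i,z)])@pose(t)[0].T+pose(t)[1],(0,0,255))
def o(g,p,c,s): return ov(g,p,c,s,[P(.018),(rblk(p,r.x[3])[[0,1,3,2]],(255,128,0)),(rblk(p,r.x[3])[[4,5,7,6]],(255,128,0)),(circ(p,.07,.038),(0,255,0)),(circ(p,.114,.036),(255,0,255)),(circ(p,.142,.01),(255,255,0))])
im=np.vstack([o(S,p,(190,160,440,290),3),o(T,p,(140,160,390,255),3)]);cv2.imwrite("pics/o3.png",cv2.resize(im,None,fx=.88,fy=.88,interpolation=3))
E
```

```text
[ 0.53224566 -0.22994777  0.15730564 -0.10023594] -3.2398092451343574 -5.743096409540622 [0.67, 0.73, 0.89, 0.95]
105 [[495. 290.]]
110 [[499. 298.]]
115 [[503. 305.]]
120 [[508. 312.]]
125 [[513. 318.]]
130 [[520. 324.]]
```

View pics/o3.png

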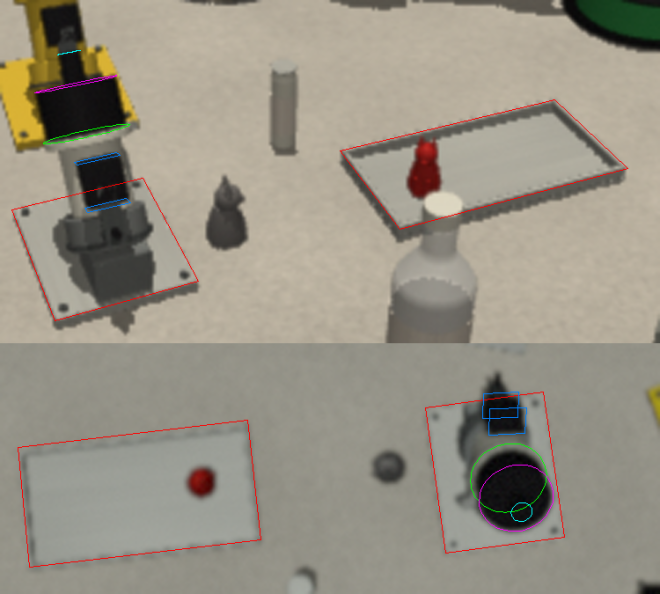

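The overlay now lies on the plate, the cap and the tray. Next I'll plan the approach above the cap.

```bash
cat > plan.py <<'E'
from h import *
from workcell import *
import sys
def tool(p,th): # tool pointing down the axis, y at angle th(deg) about axis
    F=canframe(p,np.radians(th));return np.c_[np.cross(F[:,0],-F[:,2]),F[:,0],-F[:,2]]
def nearest(Rt,R0):
    alt=Rt@np.diag([-1,-1,1.]);ang=lambda R:Ro.from_matrix(R0.T@R).magnitude();return min((Rt,alt),key=ang)
def plan(Rt,tt,near=True,n=None,v=.95):
    s=observe();R,t=s["tool_rot"],s["tcp_pos"];u,_,w=np.linalg.svd(R);R=u@w
    if near:Rt=nearest(Rt,R)
    rv=Ro.from_matrix(R.T@Rt).as_rotvec();d=tt-t
    n=n or max(1,int(np.ceil(max(np.linalg.norm(d)/.04/v,np.linalg.norm(rv)/.15/v))))
    print("t",round(s["time"],2),"dist",d.round(4),"rot deg",np.degrees(rv).round(1),"n",n,"w",round(s["width"],4),"f",s["ft_force"].round(1),"j",s["joints"].round(0))
    for i in range(n):
        Ri=R@Ro.from_rotvec(rv*i/n).as_matrix();print((Ri.T@d/n/.04).round(2).tolist(),(rv/n/.15).round(2).tolist())
E
python3 - <<'E'
from plan import *
p=np.load("dock.npy");print(axis(p,.19),axis(p,.29))
plan(tool(p,-31),axis(p,.29),near=True)
E
```

```text
[ 0.46382627 -0.24080019  0.22800163] [ 0.41222155 -0.24898553  0.31326565]
t 1.5 dist [ 0.2298 -0.7943  0.0093] rot deg [  9.4 -33.3 -84.1] n 22 w 0.0856 f [ 0.8 -0.   0.5] j [65. 16. 86.  0. 78. -7.]
[-0.53, -0.77, -0.01] [0.05, -0.18, -0.45]
[-0.48, -0.81, 0.01] [0.05, -0.18, -0.45]
[-0.43, -0.84, 0.03] [0.05, -0.18, -0.45]
[-0.37, -0.86, 0.04] [0.05, -0.18, -0.45]
[-0.31, -0.89, 0.06] [0.05, -0.18, -0.45]
[-0.25, -0.9, 0.07] [0.05, -0.18, -0.45]
[-0.18, -0.92, 0.09] [0.05, -0.18, -0.45]
[-0.12, -0.93, 0.1] [0.05, -0.18, -0.45]
[-0.06, -0.93, 0.11] [0.05, -0.18, -0.45]
[0.01, -0.93, 0.11] [0.05, -0.18, -0.45]
[0.08, -0.93, 0.12] [0.05, -0.18, -0.45]
[0.14, -0.92, 0.12] [0.05, -0.18, -0.45]
[0.2, -0.91, 0.13] [0.05, -0.18, -0.45]
[0.27, -0.89, 0.13] [0.05, -0.18, -0.45]
[0.33, -0.87, 0.12] [0.05, -0.18, -0.45]
[0.39, -0.85, 0.12] [0.05, -0.18, -0.45]
[0.45, -0.82, 0.12] [0.05, -0.18, -0.45]
[0.51, -0.78, 0.11] [0.05, -0.18, -0.45]
[0.56, -0.75, 0.1] [0.05, -0.18, -0.45]
[0.61, -0.71, 0.09] [0.05, -0.18, -0.45]
[0.66, -0.67, 0.08] [0.05, -0.18, -0.45]
[0.7, -0.62, 0.07] [0.05, -0.18, -0.45]
```

Run:
```python
from plan import *
p=np.load("dock.npy")
for R in(tool(p,-31),tool(p,149)): plan(R,axis(p,.29),near=False,n=24)
```

```text
t 1.5 dist [ 0.2298 -0.7943  0.0093] rot deg [-33.9  -9.6  90.9] n 24 w 0.0856 f [ 0.8 -0.   0.5] j [65. 16. 86.  0. 78. -7.]
[-0.49, -0.71, -0.01] [-0.16, -0.05, 0.44]
[-0.54, -0.67, -0.02] [-0.16, -0.05, 0.44]
[-0.58, -0.64, -0.04] [-0.16, -0.05, 0.44]
[-0.62, -0.6, -0.05] [-0.16, -0.05, 0.44]
[-0.66, -0.55, -0.06] [-0.16, -0.05, 0.44]
[-0.69, -0.51, -0.06] [-0.16, -0.05, 0.44]
[-0.73, -0.46, -0.07] [-0.16, -0.05, 0.44]
[-0.76, -0.41, -0.08] [-0.16, -0.05, 0.44]
[-0.78, -0.35, -0.08] [-0.16, -0.05, 0.44]
[-0.8, -0.3, -0.08] [-0.16, -0.05, 0.44]
[-0.82, -0.24, -0.08] [-0.16, -0.05, 0.44]
[-0.84, -0.19, -0.08] [-0.16, -0.05, 0.44]
[-0.85, -0.13, -0.08] [-0.16, -0.05, 0.44]
[-0.85, -0.07, -0.08] [-0.16, -0.05, 0.44]
[-0.86, -0.01, -0.07] [-0.16, -0.05, 0.44]
[-0.86, 0.05, -0.07] [-0.16, -0.05, 0.44]
[-0.85, 0.1, -0.06] [-0.16, -0.05, 0.44]
[-0.84, 0.16, -0.05] [-0.16, -0.05, 0.44]
[-0.83, 0.22, -0.04] [-0.16, -0.05, 0.44]
[-0.82, 0.27, -0.03] [-0.16, -0.05, 0.44]
[-0.8, 0.33, -0.02] [-0.16, -0.05, 0.44]
[-0.77, 0.38, -0.0] [-0.16, -0.05, 0.44]
[-0.75, 0.43, 0.01] [-0.16, -0.05, 0.44]

[... 452 characters left out ...]
-0.41]
[-0.14, -0.85, 0.08] [0.05, -0.16, -0.41]
[-0.09, -0.85, 0.09] [0.05, -0.16, -0.41]
[-0.04, -0.85, 0.1] [0.05, -0.16, -0.41]
[0.02, -0.85, 0.1] [0.05, -0.16, -0.41]
[0.07, -0.85, 0.11] [0.05, -0.16, -0.41]
[0.13, -0.84, 0.11] [0.05, -0.16, -0.41]
[0.18, -0.83, 0.11] [0.05, -0.16, -0.41]
[0.24, -0.82, 0.12] [0.05, -0.16, -0.41]
[0.29, -0.8, 0.11] [0.05, -0.16, -0.41]
[0.34, -0.78, 0.11] [0.05, -0.16, -0.41]
[0.39, -0.76, 0.11] [0.05, -0.16, -0.41]
[0.44, -0.73, 0.1] [0.05, -0.16, -0.41]
[0.48, -0.71, 0.1] [0.05, -0.16, -0.41]
[0.53, -0.67, 0.09] [0.05, -0.16, -0.41]
[0.57, -0.64, 0.08] [0.05, -0.16, -0.41]
[0.61, -0.6, 0.07] [0.05, -0.16, -0.41]
[0.65, -0.56, 0.06] [0.05, -0.16, -0.41]
```

Call:
apply_moves(deltas=[{"offset": [-0.49, -0.71, -0.01], "rotation": [-0.16, -0.05, 0.44], "hand": 1}, {"offset": [-0.54, -0.67, -0.02], "rotation": [-0.16, -0.05, 0.44], "hand": 1}, {"offset": [-0.58, -0.64, -0.04], "rotation": [-0.16, -0.05, 0.44], "hand": 1}, {"offset": [-0.62, -0.6, -0.05], "rotation": [-0.16, -0.05, 0.44], "hand": 1}, {"offset": [-0.66, -0.55, -0.06], "rotation": [-0.16, -0.05, 0.44], "hand": 1}, {"offset": [-0.69, -0.51, -0.06], "rotation": [-0.16, -0.05, 0.44], "hand": 1}, {"offset": [-0.73, -0.46, -0.07], "rotation": [-0.16, -0.05, 0.44], "hand": 1}, {"offset": [-0.76, -0.41, -0.08], "rotation": [-0.16, -0.05, 0.44], "hand": 1}])

```text
time: 2.3
tcp_pos: [0.2592, 0.2787, 0.3082]
tool_rot: [[-0.656, 0.739, 0.155], [0.755, 0.644, 0.125], [-0.008, 0.199, -0.98]]
ft_force: [0.7, 0.3, 0.3]
width: 0.0859
gripper_force: 0.0
```

Call:
apply_moves(deltas=[{"offset": [-0.78, -0.35, -0.08], "rotation": [-0.16, -0.05, 0.44], "hand": 1}, {"offset": [-0.8, -0.3, -0.08], "rotation": [-0.16, -0.05, 0.44], "hand": 1}, {"offset": [-0.82, -0.24, -0.08], "rotation": [-0.16, -0.05, 0.44], "hand": 1}, {"offset": [-0.84, -0.19, -0.08], "rotation": [-0.16, -0.05, 0.44], "hand": 1}, {"offset": [-0.85, -0.13, -0.08], "rotation": [-0.16, -0.05, 0.44], "hand": 1}, {"offset": [-0.85, -0.07, -0.08], "rotation": [-0.16, -0.05, 0.44], "hand": 1}, {"offset": [-0.86, -0.01, -0.07], "rotation": [-0.16, -0.05, 0.44], "hand": 1}, {"offset": [-0.86, 0.05, -0.07], "rotation": [-0.16, -0.05, 0.44], "hand": 1}])

```text
time: 3.1
tcp_pos: [0.3363, 0.0142, 0.3136]
tool_rot: [[-0.19, 0.919, 0.346], [0.978, 0.146, 0.148], [0.086, 0.366, -0.927]]
ft_force: [0.3, 0.6, -0.6]
width: 0.0856
gripper_force: 0.0
```

Call:
apply_moves(deltas=[{"offset": [-0.85, 0.1, -0.06], "rotation": [-0.16, -0.05, 0.44], "hand": 0.3}, {"offset": [-0.84, 0.16, -0.05], "rotation": [-0.16, -0.05, 0.44], "hand": 0.3}, {"offset": [-0.83, 0.22, -0.04], "rotation": [-0.16, -0.05, 0.44], "hand": 0.3}, {"offset": [-0.82, 0.27, -0.03], "rotation": [-0.16, -0.05, 0.44], "hand": 0.3}, {"offset": [-0.8, 0.33, -0.02], "rotation": [-0.16, -0.05, 0.44], "hand": 0.3}, {"offset": [-0.77, 0.38, 0], "rotation": [-0.16, -0.05, 0.44], "hand": 0.3}, {"offset": [-0.75, 0.43, 0.01], "rotation": [-0.16, -0.05, 0.44], "hand": 0.3}, {"offset": [-0.72, 0.48, 0.03], "rotation": [-0.16, -0.05, 0.44], "hand": 0.3}])

```text
time: 3.9
tcp_pos: [0.4127, -0.2509, 0.3202]
tool_rot: [[0.304, 0.804, 0.511], [0.919, -0.39, 0.066], [0.252, 0.449, -0.857]]
ft_force: [1.0, 0.2, -0.8]
width: 0.0556
gripper_force: 0.0
```

Run:
```python
from plan import *
p=np.load("dock.npy")
plan(tool(p,-31),axis(p,.29),near=False)
plan(tool(p,-31),axis(p,.19),near=False)
```

```text
t 3.9 dist [-0.0005  0.0019 -0.007 ] rot deg [-0.   1.   0.3] n 1 w 0.0556 f [ 1.   0.2 -0.8] j [-56.  -1. 110.  32.  60. -48.]
[-0.0, -0.11, 0.15] [-0.0, 0.11, 0.03]
t 3.9 dist [ 0.0511  0.0101 -0.0922] rot deg [-0.   1.   0.3] n 3 w 0.0556 f [ 1.   0.2 -0.8] j [-56.  -1. 110.  32.  60. -48.]
[0.01, -0.04, 0.88] [-0.0, 0.04, 0.01]
[0.01, -0.04, 0.88] [-0.0, 0.04, 0.01]
[0.0, -0.04, 0.88] [-0.0, 0.04, 0.01]
```

Call:
apply_moves(deltas=[{"offset": [0.01, -0.08, 0.5], "rotation": [0, 0.12, 0.03], "hand": 0.2}, {"offset": [0.01, -0.04, 0.6], "rotation": [0, 0, 0], "hand": 0.2}, {"offset": [0, 0, 0], "rotation": [0, 0, 0], "hand": 0.2}])

```text
time: 4.2
tcp_pos: [0.4311, -0.2422, 0.2779]
tool_rot: [[0.296, 0.806, 0.512], [0.916, -0.392, 0.088], [0.272, 0.443, -0.854]]
ft_force: [0.6, 1.5, -0.3]
width: 0.0509
gripper_force: 0.0
```

Run:
```python
from plan import *
from ov import *
p=np.load("dock.npy")
plan(tool(p,-31),axis(p,.19),near=False)
e=[(circ(p,.07,.038),(0,255,0)),(circ(p,.114,.036),(255,0,255)),(circ(p,.142,.01),(255,255,0))]
S=get_image("scene");T=get_image("top")
cv2.imwrite("pics/o4.png",np.hstack([ov(S,p,(180,130,270,230),4,e)[:400],ov(T,p,(290,165,390,265),4,e)]))
```

```text
t 4.2 dist [ 0.0327  0.0014 -0.0499] rot deg [-0.4 -0.2  0.1] n 2 w 0.0509 f [ 0.6  1.5 -0.3] j [-54.   3. 113.  35.  54. -50.]
[-0.03, 0.05, 0.74] [-0.02, -0.01, 0.0]
[-0.03, 0.04, 0.74] [-0.02, -0.01, 0.0]
```

View pics/o4.png

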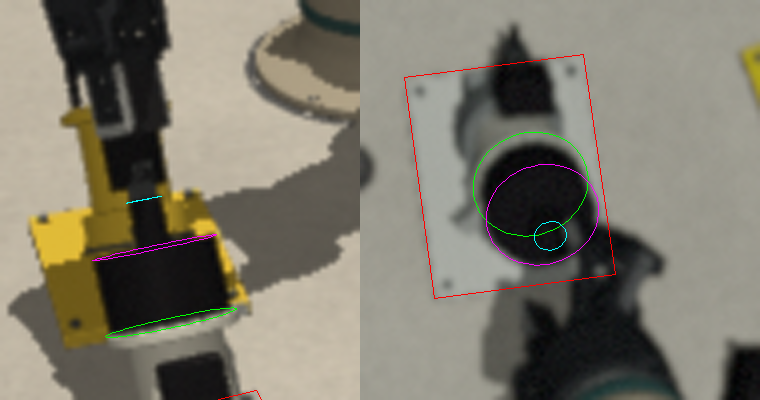

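The fingers stand over the grip, which lies within a millimetre or two of where I predicted it (scene crop ~148,200). I'll go down and grip.

Call:
apply_moves(deltas=[{"offset": [-0.03, 0.05, 0.5], "rotation": [0, 0, 0], "hand": 0.1}, {"offset": [-0.03, 0.04, 0.5], "rotation": [0, 0, 0], "hand": 0}, {"offset": [0, 0, 0.45], "rotation": [0, 0, 0], "hand": 0}, {"offset": [0, 0, 0], "rotation": [0, 0, 0], "hand": 0}], grip_force=25)

```text
time: 4.7
tcp_pos: [0.4639, -0.2415, 0.2318]
tool_rot: [[0.295, 0.805, 0.515], [0.917, -0.39, 0.085], [0.27, 0.447, -0.853]]
ft_force: [-0.1, -0.2, -0.8]
width: 0.0426
gripper_force: 0.0
```

Run:
```python
from plan import *
p=np.load("dock.npy")
plan(tool(p,-31),axis(p,.19),near=False)
```

```text
t 4.7 dist [-0.      0.0007 -0.0038] rot deg [-0.2 -0.2  0.2] n 1 w 0.0426 f [-0.1 -0.2 -0.8] j [-50.   8. 115.  38.  47. -53.]
[-0.01, -0.05, 0.08] [-0.02, -0.02, 0.03]
```

Call:
apply_moves(deltas=[{"offset": [0, -0.02, 0.04], "rotation": [0, 0, 0], "hand": -0.5}, {"offset": [0, 0, 0], "rotation": [0, 0, 0], "hand": -0.6}, {"offset": [0, 0, 0], "rotation": [0, 0, 0], "hand": -0.8}, {"offset": [0, 0, 0], "rotation": [0, 0, 0], "hand": -0.8}])

```text
time: 5.1
tcp_pos: [0.4633, -0.2413, 0.2308]
tool_rot: [[0.295, 0.805, 0.515], [0.917, -0.39, 0.084], [0.269, 0.447, -0.853]]
ft_force: [-6.4, 1.8, 3.4]
width: 0.0191
gripper_force: 24.6
```

Call:
apply_moves(deltas=[{"offset": [0, 0, -0.2], "rotation": [0, 0, 0], "hand": -0.8}, {"offset": [0, 0, -0.4], "rotation": [0, 0, 0], "hand": -0.8}, {"offset": [0, 0, -0.6], "rotation": [0, 0, 0], "hand": -0.8}, {"offset": [0, 0, -0.6], "rotation": [0, 0, 0], "hand": -0.8}, {"offset": [0, 0, -0.8], "rotation": [0, 0, 0], "hand": -0.8}, {"offset": [0, 0, 0], "rotation": [0, 0, 0], "hand": -0.8}])

```text
time: 5.7
tcp_pos: [0.4106, -0.2525, 0.3237]
tool_rot: [[0.297, 0.801, 0.521], [0.918, -0.39, 0.076], [0.264, 0.455, -0.85]]
ft_force: [0.1, -0.1, 0.0]
width: 0.0195
gripper_force: 24.4
```

Run:
```python
from plan import *
from ov import *
t=np.load("tray.npy");p=np.load("dock.npy")
S=get_image("scene");T=get_image("top");np.savez("top2.npz",**T);np.savez("scene2.npz",**S)
e=[(circ(p,.07,.038),(0,255,0))]
for a in(90,105,120): f=canframe(p,np.radians(a));e.append((np.array([axis(p,.07)+f[:,0]*.04,axis(p,.07)+f[:,0]*.056]),(0,0,255)))
cv2.imwrite("pics/o5.png",np.hstack([ov(S,p,(180,130,270,270),4,e)[:560],ov(T,p,(290,165,390,305),4,e)]))
# place: tool down, free part centre
R,_=pose(t);cat=(R.T@(np.array([.5202,.0836,0])-pose(t)[1]));print("cat in tray",cat)
yc=(cat[1]+.017+.120)/2+.002;goal=R@np.array([0,yc,0])+pose(t)[1];print("yc",yc,goal)
G=R@Ro.from_euler("z",90,degrees=True).as_matrix()
az=np.arctan2(goal[1],goal[0])  # tool y radial
y=np.array([np.cos(az),np.sin(az),0]);Rt=np.c_[np.cross(y,[0,0,-1]),y,[0,0,-1]]
np.savez("place.npz",R=Rt,g=goal)
plan(Rt,goal+[0,0,.23],near=False,n=16)
```

```text
cat in tray [ 0.00091024 -0.07226736  0.        ]
yc 0.034366319529143326 [0.50410235 0.18901554 0.        ]
t 5.8 dist [ 0.0937  0.4401 -0.0901] rot deg [ 31.8  -5.3 -41.3] n 16 w 0.019 f [ 0.3 -0.5  0. ] j [-57.  -0. 110.  33.  61. -49.]
[0.64, -0.21, 0.25] [0.23, -0.04, -0.3]
[0.65, -0.18, 0.25] [0.23, -0.04, -0.3]
[0.66, -0.14, 0.26] [0.23, -0.04, -0.3]
[0.66, -0.1, 0.26] [0.23, -0.04, -0.3]
[0.67, -0.06, 0.26] [0.23, -0.04, -0.3]
[0.67, -0.02, 0.25] [0.23, -0.04, -0.3]
[0.67, 0.02, 0.25] [0.23, -0.04, -0.3]
[0.67, 0.06, 0.24] [0.23, -0.04, -0.3]
[0.67, 0.09, 0.24] [0.23, -0.04, -0.3]
[0.67, 0.13, 0.23] [0.23, -0.04, -0.3]
[0.66, 0.17, 0.22] [0.23, -0.04, -0.3]
[0.65, 0.21, 0.21] [0.23, -0.04, -0.3]
[0.64, 0.24, 0.2] [0.23, -0.04, -0.3]
[0.63, 0.28, 0.19] [0.23, -0.04, -0.3]
[0.62, 0.31, 0.17] [0.23, -0.04, -0.3]
[0.61, 0.35, 0.16] [0.23, -0.04, -0.3]
```

View pics/o5.png

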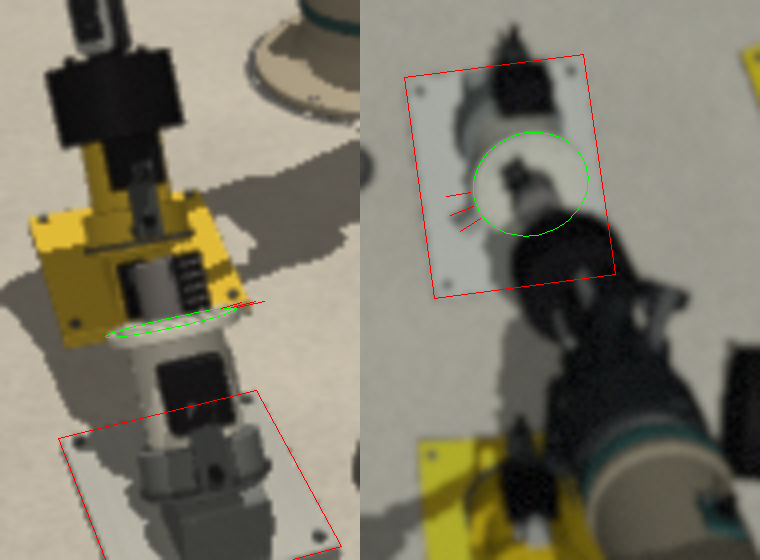

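The cap is off, held square in the gripper. The pointer shows at ~(462,218) in the right-hand crop, about 110° round. Now I'll carry the cap to the tray.

Call:
apply_moves(deltas=[{"offset": [0.64, -0.21, 0.2], "rotation": [0.23, -0.04, -0.3], "hand": -0.8}, {"offset": [0.65, -0.18, 0.2], "rotation": [0.23, -0.04, -0.3], "hand": -0.8}, {"offset": [0.66, -0.14, 0.2], "rotation": [0.23, -0.04, -0.3], "hand": -0.8}, {"offset": [0.66, -0.1, 0.2], "rotation": [0.23, -0.04, -0.3], "hand": -0.8}, {"offset": [0.67, -0.06, 0.2], "rotation": [0.23, -0.04, -0.3], "hand": -0.8}, {"offset": [0.67, -0.02, 0.2], "rotation": [0.23, -0.04, -0.3], "hand": -0.8}, {"offset": [0.67, 0.02, 0.25], "rotation": [0.23, -0.04, -0.3], "hand": -0.8}, {"offset": [0.67, 0.06, 0.24], "rotation": [0.23, -0.04, -0.3], "hand": -0.8}])

```text
time: 6.6
tcp_pos: [0.4518, -0.0295, 0.2851]
tool_rot: [[-0.011, 0.966, 0.257], [0.995, -0.014, 0.095], [0.095, 0.257, -0.962]]
ft_force: [-0.1, 0.2, 0.2]
width: 0.0192
gripper_force: 24.3
```

Call:
apply_moves(deltas=[{"offset": [0.67, 0.09, 0.24], "rotation": [0.23, -0.04, -0.3], "hand": -0.8}, {"offset": [0.67, 0.13, 0.23], "rotation": [0.23, -0.04, -0.3], "hand": -0.8}, {"offset": [0.66, 0.17, 0.22], "rotation": [0.23, -0.04, -0.3], "hand": -0.8}, {"offset": [0.65, 0.21, 0.21], "rotation": [0.23, -0.04, -0.3], "hand": -0.8}, {"offset": [0.64, 0.24, 0.2], "rotation": [0.23, -0.04, -0.3], "hand": -0.8}, {"offset": [0.63, 0.28, 0.19], "rotation": [0.23, -0.04, -0.3], "hand": -0.8}, {"offset": [0.62, 0.31, 0.17], "rotation": [0.23, -0.04, -0.3], "hand": -0.8}, {"offset": [0.61, 0.35, 0.16], "rotation": [0.23, -0.04, -0.3], "hand": -0.8}])

```text
time: 7.4
tcp_pos: [0.4982, 0.1905, 0.2394]
tool_rot: [[-0.354, 0.935, -0.002], [0.935, 0.354, -0.001], [0.0, -0.002, -1.0]]
ft_force: [0.8, -0.6, -0.4]
width: 0.0192
gripper_force: 24.3
```

Run:
```python
from plan import *
d=np.load("place.npz");plan(d["R"],d["g"]+[0,0,.15],near=False)
```

```text
t 7.4 dist [ 0.0059 -0.0015 -0.0894] rot deg [-0.1 -0.   0.2] n 3 w 0.0192 f [ 0.8 -0.6 -0.4] j [13. 15. 97. -0. 68. -7.]
[-0.03, 0.04, 0.74] [-0.0, -0.0, 0.01]
[-0.03, 0.04, 0.74] [-0.0, -0.0, 0.01]
[-0.03, 0.04, 0.74] [-0.0, -0.0, 0.01]
```

Call:
apply_moves(deltas=[{"offset": [-0.03, 0.04, 0.7], "rotation": [0, 0, 0], "hand": -0.8}, {"offset": [-0.03, 0.04, 0.7], "rotation": [0, 0, 0.03], "hand": -0.8}, {"offset": [-0.03, 0.04, 0.6], "rotation": [0, 0, 0], "hand": -0.8}, {"offset": [0, 0, 0.4], "rotation": [0, 0, 0], "hand": -0.8}, {"offset": [0, 0, 0], "rotation": [0, 0, 0], "hand": -0.8}, {"offset": [0, 0, 0], "rotation": [0, 0, 0], "hand": -0.8}])

```text
time: 8.0
tcp_pos: [0.5042, 0.1873, 0.1443]
tool_rot: [[-0.348, 0.938, -0.0], [0.938, 0.348, 0.0], [0.0, -0.0, -1.0]]
ft_force: [0.5, 0.3, -0.3]
width: 0.0191
gripper_force: 24.4
```

Call:
apply_moves(deltas=[{"offset": [0, 0, 0.15], "rotation": [0, 0, 0], "hand": -0.8}, {"offset": [0, 0, 0.1], "rotation": [0, 0, 0], "hand": -0.8}, {"offset": [0, 0, 0.05], "rotation": [0, 0, 0], "hand": -0.8}, {"offset": [0, 0, 0.03], "rotation": [0, 0, 0], "hand": -0.8}, {"offset": [0, 0, 0], "rotation": [0, 0, 0], "hand": -0.8}])

```text
time: 8.5
tcp_pos: [0.5045, 0.1869, 0.132]
tool_rot: [[-0.347, 0.938, 0.002], [0.938, 0.347, 0.0], [-0.001, 0.002, -1.0]]
ft_force: [-0.0, -0.3, -0.2]
width: 0.0193
gripper_force: 24.4
```

Call:
apply_moves(deltas=[{"offset": [0, 0, 0.03], "rotation": [0, 0, 0], "hand": -0.8}, {"offset": [0, 0, 0.03], "rotation": [0, 0, 0], "hand": -0.8}])

```text
time: 8.7
tcp_pos: [0.5046, 0.1869, 0.1296]
tool_rot: [[-0.347, 0.938, 0.002], [0.938, 0.347, 0.0], [-0.001, 0.002, -1.0]]
ft_force: [-0.0, -0.7, -1.0]
width: 0.0191
gripper_force: 24.4
```

Call:
apply_moves(deltas=[{"offset": [0, 0, 0.03], "rotation": [0, 0, 0], "hand": -0.8}, {"offset": [0, 0, 0], "rotation": [0, 0, 0], "hand": -0.8}])

```text
time: 8.9
tcp_pos: [0.5044, 0.1869, 0.1281]
tool_rot: [[-0.347, 0.938, 0.001], [0.938, 0.347, -0.0], [-0.0, 0.001, -1.0]]
ft_force: [-0.7, -0.1, 0.2]
width: 0.0193
gripper_force: 24.4
```

Call:
apply_moves(deltas=[{"offset": [0, 0, 0.02], "rotation": [0, 0, 0], "hand": -0.8}, {"offset": [0, 0, 0], "rotation": [0, 0, 0], "hand": -0.8}])

```text
time: 9.1
tcp_pos: [0.5044, 0.1869, 0.1274]
tool_rot: [[-0.347, 0.938, 0.001], [0.938, 0.347, 0.0], [-0.0, 0.001, -1.0]]
ft_force: [0.1, -0.4, -1.1]
width: 0.0191
gripper_force: 24.4
```

Call:
apply_moves(deltas=[{"offset": [0, 0, 0.025], "rotation": [0, 0, 0], "hand": -0.8}, {"offset": [0, 0, 0], "rotation": [0, 0, 0], "hand": -0.8}])

```text
time: 9.3
tcp_pos: [0.5045, 0.1869, 0.1266]
tool_rot: [[-0.347, 0.938, 0.002], [0.938, 0.347, 0.0], [-0.001, 0.002, -1.0]]
ft_force: [0.3, -0.6, 0.4]
width: 0.0191
gripper_force: 24.3
```

Call:
apply_moves(deltas=[{"offset": [0, 0, 0.025], "rotation": [0, 0, 0], "hand": -0.8}, {"offset": [0, 0, 0], "rotation": [0, 0, 0], "hand": -0.8}])

```text
time: 9.5
tcp_pos: [0.5042, 0.1867, 0.1259]
tool_rot: [[-0.347, 0.938, 0.001], [0.938, 0.347, -0.0], [-0.001, 0.001, -1.0]]
ft_force: [-1.1, -0.7, 3.9]
width: 0.0188
gripper_force: 24.5
```

Contact at about 4 N, so I'll let go and rise.

Call:
apply_moves(deltas=[{"offset": [0, 0, 0], "rotation": [0, 0, 0], "hand": -0.3}, {"offset": [0, 0, 0], "rotation": [0, 0, 0], "hand": 0}, {"offset": [0, 0, 0], "rotation": [0, 0, 0], "hand": 0}, {"offset": [0, 0, -0.4], "rotation": [0, 0, 0], "hand": 0}, {"offset": [0, 0, -0.8], "rotation": [0, 0, 0], "hand": 0.2}, {"offset": [0, 0, -0.9], "rotation": [0, 0, 0], "hand": 0.5}, {"offset": [0, 0, -0.9], "rotation": [0, 0, 0], "hand": 0.8}, {"offset": [0, 0, -0.9], "rotation": [0, 0, 0], "hand": 0.8}])

```text
time: 10.3
tcp_pos: [0.504, 0.1869, 0.2827]
tool_rot: [[-0.347, 0.938, 0.001], [0.938, 0.347, 0.0], [-0.0, 0.001, -1.0]]
ft_force: [0.3, 0.4, -0.3]
width: 0.0768
gripper_force: 0.0
```

```bash
cat > look.py <<'E'
import sys
from q import *
from workcell import *
p=np.load("dock.npy");n=sys.argv[1];ptr,rd=float(sys.argv[2]),float(sys.argv[3])
S=get_image("scene");T=get_image("top");np.savez(f"s_{n}.npz",**S);np.savez(f"t_{n}.npz",**T)
f=canframe(p,np.radians(ptr));e=[(circ(p,.07,.038),(0,255,0)),(axis(p,.106)+np.array([f[:,0]*0,f[:,0]*.016]),(0,0,255)),
 (axis(p,.07)+np.array([f[:,0]*x+f[:,1]*y for x,y in((.038,-.006),(.054,-.006),(.054,.006),(.038,.006))]),(0,0,255)),
 (axis(p,.108)+np.array([f[:,0]*x+f[:,1]*y for x,y in((-.009,-.028),(.009,-.028),(.009,.028),(-.009,.028))]),(255,0,255))]
b=rblk(p,np.radians(rd));e+=[(b[[0,1,3,2]],(255,128,0)),(b[[4,5,7,6]],(255,128,0))]
im=np.hstack([cv2.resize(ov(S,p,(185,165,265,265),5,e),(400,500)),ov(T,p,(295,165,365,265),5,e)]);raw=np.hstack([ov(S,p,(185,165,265,265),5)])
cv2.imwrite(f"pics/{n}.png",im)
E
python3 look.py k1 110 -8
python3 - <<'E'
from plan import *
T=dict(np.load("t_k1.npz"));S=dict(np.load("s_k1.npz"));im=cv2.imread("pics/k1.png")
a=cv2.resize(S["frame"][185:265,330:430],None,fx=2.5,fy=2.5);b=cv2.resize(T["frame"][180:260,140:260],None,fx=2,fy=2)
h=np.zeros((500,50,3),np.uint8);c=np.zeros((500,250,3),np.uint8)
c[:200,:250]=a;c[200:360,:240]=b;im=np.hstack([im,c])
raw=cv2.resize(T["frame"][175:245,305:355],None,fx=5,fy=5)
cv2.imwrite("pics/k1b.png",cv2.resize(im,(800,int(500*800/im.shape[1]))))
p=np.load("dock.npy")
plan(tool(p,20),axis(p,.25),near=False,n=16);plan(tool(p,200),axis(p,.25),near=False,n=16)
E
```

```text
t 10.4 dist [-0.0739 -0.4333 -0.0076] rot deg [-29.7  -8.3  -8.5] n 16 w 0.0771 f [ 0.7 -0.3 -0.7] j [13. 13. 92. -0. 74. -7.]
[-0.59, -0.34, 0.01] [-0.22, -0.06, -0.06]
[-0.59, -0.35, 0.0] [-0.22, -0.06, -0.06]
[-0.59, -0.35, -0.0] [-0.22, -0.06, -0.06]
[-0.58, -0.36, -0.01] [-0.22, -0.06, -0.06]
[-0.58, -0.36, -0.02] [-0.22, -0.06, -0.06]
[-0.58, -0.37, -0.02] [-0.22, -0.06, -0.06]
[-0.58, -0.37, -0.03] [-0.22, -0.06, -0.06]
[-0.57, -0.38, -0.04] [-0.22, -0.06, -0.06]
[-0.57, -0.38, -0.04] [-0.22, -0.06, -0.06]
[-0.57, -0.39, -0.05] [-0.22, -0.06, -0.06]
[-0.56, -0.39, -0.06] [-0.22, -0.06, -0.06]
[-0.56, -0.39, -0.07] [-0.22, -0.06, -0.06]
[-0.56, -0.4, -0.07] [-0.22, -0.06, -0.06]
[-0.55, -0.4, -0.08] [-0.22, -0.06, -0.06]
[-0.55, -0.4, -0.09] [-0.22, -0.06, -0.06]
[-0.55, -0.4, -0.1] [-0.22, -0.06, -0.06]
t 10.4 dist [-0.0739 -0.4333 -0.0076] rot deg [-12.4  44.  165.4] n 16 w 0.0771 f [ 0.7 -0.3 -0.7] j [13. 13. 92. -0. 74. -7.]
[-0.59, -0.34, 0.01] [-0.09, 0.32, 1.2]
[-0.65, -0.23, -0.03] [-0.09, 0.32, 1.2]
[-0.68, -0.11, -0.06] [-0.09, 0.32, 1.2]
[-0.68, 0.01, -0.09] [-0.09, 0.32, 1.2]
[-0.66, 0.14, -0.12] [-0.09, 0.32, 1.2]
[-0.62, 0.25, -0.15] [-0.09, 0.32, 1.2]
[-0.56, 0.36, -0.18] [-0.09, 0.32, 1.2]
[-0.47, 0.46, -0.2] [-0.09, 0.32, 1.2]
[-0.37, 0.54, -0.21] [-0.09, 0.32, 1.2]
[-0.26, 0.6, -0.22] [-0.09, 0.32, 1.2]
[-0.14, 0.64, -0.22] [-0.09, 0.32, 1.2]
[-0.01, 0.65, -0.21] [-0.09, 0.32, 1.2]
[0.12, 0.65, -0.2] [-0.09, 0.32, 1.2]
[0.24, 0.62, -0.18] [-0.09, 0.32, 1.2]
[0.35, 0.57, -0.16] [-0.09, 0.32, 1.2]
[0.46, 0.49, -0.14] [-0.09, 0.32, 1.2]
```

View pics/k1b.png

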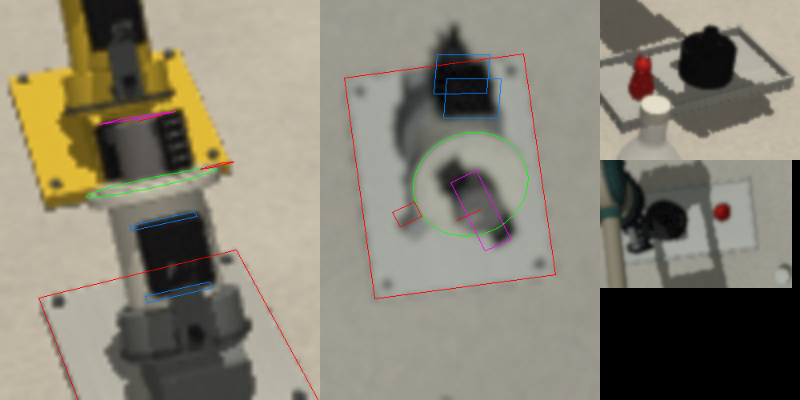

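The cap sits upright and free in the tray, clear of the red cat. Next I'll fit the knob and reader angles from dark-pixel masks.

```bash
cat > ang.py <<'E'
from q import *
def soft(g,lo,hi): # darkness 1 at lo,0 at hi
    v=g["frame"].astype(np.float32).max(2);return np.clip((hi-v)/(hi-lo),0,1)
def tabs(g,p,a):
    f=canframe(p,a);m=0
    for s in(-1,1): m=np.maximum(m,hull(g,np.array([axis(p,u)+f[:,0]*x+f[:,1]*s*y for u in(.074,.108) for x in(-.009,.009) for y in(.018,.028)])))
    return m
def stem(g,p): return hull(g,np.vstack([circ(p,.0725,.016),circ(p,.106,.016)]))
def box(g,p,rng,up,r,h,pad=2):
    m=hull(g,np.vstack([circ(p,up[0],r),circ(p,up[1],r)]));return m>0
def best(g,p,fn,region,lo,hi,angs):
    D=soft(g,lo,hi)*region;out=[]
    for a in angs:
        M=fn(g,p,np.radians(a))
        b=-1
        for du in np.arange(-2,2.1,.5):
            for dv in np.arange(-2,2.1,.5):
                Ms=cv2.warpAffine(M,np.float32([[1,0,du],[0,1,dv]]),(560,420))*region
                s=np.minimum(Ms,D).sum()/np.maximum(Ms,D).sum()-.004*(du*du+dv*dv)
                if s>b:b=s;k=(du,dv)
        out.append((b,a,k))
    return sorted(out,key=lambda t:-t[0])[:4]
E
python3 - <<'E'
from ang import *
p=np.load("dock.npy");S=dict(np.load("s_k1.npz"));T=dict(np.load("t_k1.npz"))
for n,g in(("S",S),("T",T)):
    c=proj(g,rblk(p,-.15)).mean(0).round().astype(int);v=g["frame"].max(2);print(n,c)
    print(v[c[1]-14:c[1]+15:2,c[0]-12:c[0]+13:2])
    k=proj(g,axis(p,.092))[0].round().astype(int);print("knob",k);print(v[k[1]-14:k[1]+15:2,k[0]-16:k[0]+17:2])
E
```

```text
S [227 229]
[[157 164 154 136 126 133 128 125 119 111 103 190 198]
 [120 123 128 131 133 133 129 120 111 104 101 138 193]
 [118 124 127 124 120  84  54  34  30  38  64 125 196]
 [117 123  62  33  28  29  26  23  22  22  31  98 190]
 [114 123  48  22  23  22  21  22  22  22  31 103 193]
 [113 121  74  21  22  21  23  23  22  22  19 112 183]
 [111 120 111  18  22  22  22  23  20  21  21  74 142]
 [113 122 150  27  22  21  22  21  22  25  20  45 130]
 [123 125 152  49  22  22  57  27  28  29  21  31 127]
 [146 132 152  78  21  22  55  22  21  28  21  20 118]
 [169 126 148 100  21  21  23  21  26  31  25  40 124]
 [173 123 145 146  26  21  31  48  58  58  90 148 128]
 [175 122 142 128 102  83  73  58  56  59  63  75 101]
 [164 107 133 123 122 123  73  58  56  58  59  67  87]
 [103  95  99  70  64  66  66  57  57  59  57  64  84]]
knob [220 201]
[[145 158 132 130  92  55  42  42  65 147 136 100 149 224 224 192 196]
 [142 156 131 126 120  53  58  56  52  65  76  92 208 224 224 222 191]
 [112 102  74  61  72  91 104 117 112 114 207 213 214 215 224 224 197]
 [ 95 115 136 118 110 110 110 110 
[... 2037 characters left out ...]
165 114  48  33  25  52  63  64 119 167 172 169 168 166 150]
 [137 162 170 137  60  31  50  67  80  81  88 157 171 170 166 164 151]
 [131 162 171 165 137  66  74  91  95  94  94 139 170 171 167 165 158]
 [116 162 170 171 165 103  89  96  95  96  93 110 158 169 165 165 161]
 [ 99 149 168 170 168 119  94 108 114  97  94  82 113 162 167 165 160]
 [111 136 156 165 168 139 113 121 108  95  90  65  74 153 167 166 162]
 [131 138 156 166 169 165 151 127 112 104  73  52  49 140 167 166 166]
 [144 156 169 169 169 168 168 164 157 151  82  46 106 156 167 167 167]
 [166 168 170 172 169 169 169 168 168 165 131 133 159 167 166 167 166]
 [169 170 169 170 170 170 168 168 168 166 166 168 168 167 166 166 161]]
```

Run:
```python
from ang import *
p=np.load("dock.npy");S=dict(np.load("s_k1.npz"));T=dict(np.load("t_k1.npz"))
rb=lambda g,p,a:hull(g,rblk(p,a))
for n,g in(("S",S),("T",T)):
    reg=cv2.dilate(hull(g,rblk(p,-.15)),np.ones((9,9)))>0
    if n=="T": reg[:181]=0
    else: reg[239:,:]=0
    print(n,"reader",best(g,p,rb,reg,28,90,np.arange(-30,16,3)))
    reg=cv2.dilate(hull(g,np.vstack([circ(p,.074,.03),circ(p,.108,.03)])),np.ones((3,3)))>0
    if n=="S": reg[:190]=0
    print(n,"tabs",best(g,p,tabs,reg,35,75,np.arange(90,145,3)))
```

```text
S reader [(np.float64(0.8753857049942017), np.int64(-9), (np.float64(1.5), np.float64(0.0))), (np.float64(0.8580343594551086), np.int64(-6), (np.float64(0.0), np.float64(0.5))), (np.float64(0.8280435543060303), np.int64(-3), (np.float64(-0.5), np.float64(0.5))), (np.float64(0.8012988519668579), np.int64(0), (np.float64(-1.0), np.float64(0.5)))]
S tabs [(np.float64(0.573398955821991), np.int64(141), (np.float64(-1.0), np.float64(0.0))), (np.float64(0.5699995837211609), np.int64(138), (np.float64(-1.0), np.float64(0.0))), (np.float64(0.5666681480407715), np.int64(144), (np.float64(-1.0), np.float64(0.5))), (np.float64(0.5599073042869568), np.int64(135), (np.float64(-0.5), np.float64(0.0)))]
T reader [(np.float64(0.85540727186203), np.int64(-3), (np.float64(-0.5), np.float64(-0.5))), (np.float64(0.8553424429893494), np.int64(0), (np.float64(0.5), np.float64(-1.0))), (np.float64(0.8500472807884216), np.int64(-6), (np.float64(-1.5), np.float64(-0.5))), (np.float64(0.8499435896873474), np.int64(3), (np.float64(1.5), np.float64(-1.0)))]
T tabs [(np.float64(0.2872952392101288), np.int64(117), (np.float64(0.0), np.float64(0.5))), (np.float64(0.28586247968673706), np.int64(120), (np.float64(0.5), np.float64(0.5))), (np.float64(0.2830055227279663), np.int64(126), (np.float64(0.5), np.float64(0.0))), (np.float64(0.2799208631515503), np.int64(123), (np.float64(0.5), np.float64(0.0)))]
```

Call:
apply_moves(deltas=[{"offset": [-0.59, -0.34, 0.01], "rotation": [-0.22, -0.06, -0.1], "hand": 1}, {"offset": [-0.59, -0.35, 0], "rotation": [-0.22, -0.06, -0.1], "hand": 1}, {"offset": [-0.59, -0.35, 0], "rotation": [-0.22, -0.06, -0.1], "hand": 1}, {"offset": [-0.58, -0.36, -0.01], "rotation": [-0.22, -0.06, -0.1], "hand": 1}, {"offset": [-0.58, -0.36, -0.02], "rotation": [-0.22, -0.06, -0.1], "hand": 1}, {"offset": [-0.58, -0.37, -0.02], "rotation": [-0.22, -0.06, -0.1], "hand": 1}, {"offset": [-0.58, -0.37, -0.03], "rotation": [-0.22, -0.06, -0.1], "hand": 1}, {"offset": [-0.57, -0.38, -0.04], "rotation": [-0.22, -0.06, -0.1], "hand": 1}])

```text
time: 11.2
tcp_pos: [0.4713, -0.0308, 0.2782]
tool_rot: [[-0.446, 0.853, 0.269], [0.891, 0.453, 0.04], [-0.087, 0.257, -0.962]]
ft_force: [-0.7, -0.1, 0.6]
width: 0.0857
gripper_force: 0.0
```

Call:
apply_moves(deltas=[{"offset": [-0.57, -0.38, -0.04], "rotation": [-0.22, -0.06, -0.1], "hand": 1}, {"offset": [-0.57, -0.39, -0.05], "rotation": [-0.22, -0.06, -0.1], "hand": 1}, {"offset": [-0.56, -0.39, -0.06], "rotation": [-0.22, -0.06, -0.1], "hand": 1}, {"offset": [-0.56, -0.39, -0.07], "rotation": [-0.22, -0.06, -0.1], "hand": 1}, {"offset": [-0.56, -0.4, -0.07], "rotation": [-0.22, -0.06, -0.1], "hand": 1}, {"offset": [-0.55, -0.4, -0.08], "rotation": [-0.22, -0.06, -0.1], "hand": 1}])

```text
time: 11.8
tcp_pos: [0.4532, -0.1949, 0.277]
tool_rot: [[-0.498, 0.739, 0.453], [0.851, 0.518, 0.09], [-0.168, 0.43, -0.887]]
ft_force: [0.7, -0.6, 0.4]
width: 0.0856
gripper_force: 0.0
```

Run:
```python
from plan import *
p=np.load("dock.npy")
plan(tool(p,26),axis(p,.25),near=False)
```

```text
t 11.8 dist [-0.0203 -0.0508  0.0022] rot deg [-3.2 -2.6 -2.7] n 2 w 0.0856 f [ 0.7 -0.6  0.4] j [-45.   2. 112.  29.  53. -92.]
[-0.42, -0.51, -0.2] [-0.19, -0.15, -0.16]
[-0.41, -0.51, -0.2] [-0.19, -0.15, -0.16]
```

Call:
apply_moves(deltas=[{"offset": [-0.42, -0.51, -0.2], "rotation": [-0.19, -0.15, -0.16], "hand": 1}, {"offset": [-0.41, -0.51, -0.2], "rotation": [-0.19, -0.15, -0.16], "hand": 1}, {"offset": [0, 0, 0], "rotation": [0, 0, 0], "hand": 1}, {"offset": [0, 0, 0], "rotation": [0, 0, 0], "hand": 1}])

```text
time: 12.2
tcp_pos: [0.4327, -0.2452, 0.2791]
tool_rot: [[-0.509, 0.69, 0.515], [0.83, 0.551, 0.083], [-0.227, 0.47, -0.853]]
ft_force: [0.4, 0.3, -0.3]
width: 0.0854
gripper_force: 0.0
```

```bash
python3 - <<'E'
from plan import *
p=np.load("dock.npy")
plan(tool(p,26),axis(p,.149),near=False,n=4)
E
python3 look.py k2 116 -6
```

```text
t 12.2 dist [ 0.0523  0.0078 -0.086 ] rot deg [-0.  -0.1 -0.1] n 4 w 0.0854 f [ 0.4  0.3 -0.3] j [ -54.    3.  113.   35.   54. -107.]
[-0.0, -0.0, 0.63] [-0.0, -0.0, -0.0]
[-0.0, -0.0, 0.63] [-0.0, -0.0, -0.0]
[-0.0, -0.0, 0.63] [-0.0, -0.0, -0.0]
[-0.0, -0.0, 0.63] [-0.0, -0.0, -0.0]
```

View pics/k2.png

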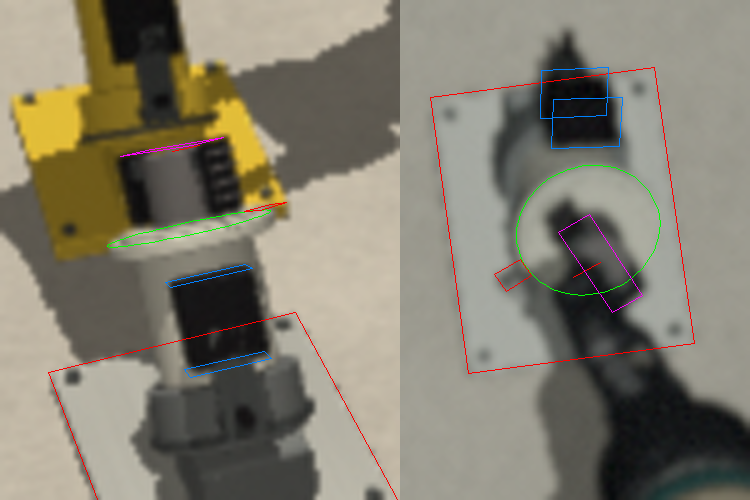

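The knob matches the 116° overlay: tabs at left-crop x 125 to 232, pointer at right-crop (515,280). I'll go down and pinch.

Call:
apply_moves(deltas=[{"offset": [0, 0, 0.63], "rotation": [0, 0, 0], "hand": 1}, {"offset": [0, 0, 0.63], "rotation": [0, 0, 0], "hand": 1}, {"offset": [0, 0, 0.63], "rotation": [0, 0, 0], "hand": 1}, {"offset": [0, 0, 0.6], "rotation": [0, 0, 0], "hand": 0.8}, {"offset": [0, 0, 0], "rotation": [0, 0, 0], "hand": 0.6}, {"offset": [0, 0, 0], "rotation": [0, 0, 0], "hand": 0.45}, {"offset": [0, 0, 0], "rotation": [0, 0, 0], "hand": 0.4}], grip_force=25)

```text
time: 13.0
tcp_pos: [0.4837, -0.2363, 0.1946]
tool_rot: [[-0.513, 0.688, 0.514], [0.827, 0.556, 0.082], [-0.229, 0.467, -0.854]]
ft_force: [-1.8, -2.7, -6.6]
width: 0.0601
gripper_force: 3.3
```

Call:
apply_moves(deltas=[{"offset": [0, 0, 0], "rotation": [0, 0, 0], "hand": 0.3}, {"offset": [0, 0, 0], "rotation": [0, 0, 0], "hand": 0.3}])

```text
time: 13.2
tcp_pos: [0.4835, -0.2368, 0.1952]
tool_rot: [[-0.511, 0.688, 0.515], [0.828, 0.555, 0.081], [-0.23, 0.468, -0.853]]
ft_force: [-4.5, -2.4, -4.5]
width: 0.0551
gripper_force: 4.8
```

Call:
apply_moves(deltas=[{"offset": [0, -0.04, 0], "rotation": [0, 0, 0], "hand": 0.3}, {"offset": [0, 0, 0], "rotation": [0, 0, 0], "hand": 0.3}])

```text
time: 13.4
tcp_pos: [0.4832, -0.2372, 0.1949]
tool_rot: [[-0.511, 0.687, 0.516], [0.829, 0.554, 0.083], [-0.229, 0.47, -0.852]]
ft_force: [-4.3, 0.4, 0.8]
width: 0.0557
gripper_force: 6.6
```

```bash
cat > st.py <<'E'
from plan import *
s=observe();R=s["tool_rot"];p=np.load("dock.npy");F=canframe(p,0)
print(s["time"],"f tool",(R.T@s["ft_force"]).round(1),"tq tool",(R.T@s["wrist_torque"]).round(2),"w",s["width"].round(4),s["gripper_force"],"theta",np.degrees(np.arctan2(R[:,1]@F[:,1],R[:,1]@F[:,0])).round(2),"off axis",(F.T@(s["tcp_pos"]-axis(p,.149))).round(4),"tilt",np.degrees(np.arccos(-R[:,2]@F[:,2])).round(2),"j",s["joints"].round(0))
E
python3 st.py
```

```text
Traceback (most recent call last):
  File "st.py", line 3, in <module>
    print(s["time"],"f tool",(R.T@s["ft_force"]).round(1),"tq tool",(R.T@s["wrist_torque"]).round(2),"w",s["width"].round(4),s["gripper_force"],"theta",np.degrees(np.arctan2(R[:,1]@F[:,1],R[:,1]@F[:,0])).round(2),"off axis",(F.T@(s["tcp_pos"]-axis(p,.149))).round(4),"tilt",np.degrees(np.arccos(-R[:,2]@F[:,2])).round(2),"j",s["joints"].round(0))
                                                                                                         ^^^^^^^^^^^^^^^^
AttributeError: 'float' object has no attribute 'round'
```

Call:
apply_moves(deltas=[{"offset": [0, -0.01, 0], "rotation": [0, 0, 0], "hand": 0.15}, {"offset": [0, 0, 0], "rotation": [0, 0, 0], "hand": 0.05}, {"offset": [0, 0, 0], "rotation": [0, 0, 0], "hand": 0}, {"offset": [0, 0, 0], "rotation": [0, 0, 0], "hand": 0}])

```text
time: 13.8
tcp_pos: [0.4826, -0.2381, 0.1955]
tool_rot: [[-0.511, 0.687, 0.517], [0.828, 0.555, 0.081], [-0.231, 0.469, -0.852]]
ft_force: [-13.0, -0.2, 10.1]
width: 0.0452
gripper_force: 23.3
```

```bash
sed -i 's/s\["width"\].round(4)/round(s["width"],4)/' st.py; python3 st.py
```

```text
13.8 f tool [  4.2  -4.3 -15.4] tq tool [1.16 0.78 0.  ] w 0.0452 23.28477591276169 theta 26.16 off axis [-0.0008 -0.0003  0.0034] tilt 0.08 j [ -48.   11.  117.   42.   41. -113.]
```

Call:
apply_moves(deltas=[{"offset": [0, 0, -0.04], "rotation": [0, 0, 0], "hand": 0}, {"offset": [0, 0, 0], "rotation": [0, 0, 0.2], "hand": 0}, {"offset": [0, 0, 0], "rotation": [0, 0, 0.3], "hand": 0}, {"offset": [0, 0, 0], "rotation": [0, 0, 0], "hand": 0}])

```text
time: 14.2
tcp_pos: [0.4822, -0.2382, 0.1959]
tool_rot: [[-0.457, 0.724, 0.516], [0.868, 0.49, 0.081], [-0.194, 0.485, -0.853]]
ft_force: [-6.3, -0.2, 1.1]
width: 0.0438
gripper_force: 29.3
```

```bash
python3 st.py
```

```text
14.2 f tool [ 2.5 -4.2 -4.2] tq tool [ 0.97  0.39 -0.03] w 0.0438 29.26692333072424 theta 21.75 off axis [-0.001  -0.0003  0.0039] tilt 0.03 j [ -48.   11.  117.   42.   41. -108.]
```

Call:
apply_moves(deltas=[{"offset": [0, 0, -0.01], "rotation": [0, 0, 0.6], "hand": 0}, {"offset": [0, 0, 0], "rotation": [0, 0, 0.8], "hand": 0}, {"offset": [0, 0, 0], "rotation": [0, 0, 0.8], "hand": 0}, {"offset": [0, 0, 0], "rotation": [0, 0, 0.8], "hand": 0}, {"offset": [0, 0, 0], "rotation": [0, 0, 0.8], "hand": 0}, {"offset": [0, 0, 0], "rotation": [0, 0, 0.8], "hand": 0}, {"offset": [0, 0, 0], "rotation": [0, 0, 0], "hand": 0}])

```text
time: 14.9
tcp_pos: [0.4817, -0.2383, 0.1956]
tool_rot: [[0.11, 0.85, 0.515], [0.981, -0.176, 0.081], [0.16, 0.496, -0.853]]
ft_force: [-4.4, -1.5, -1.9]
width: 0.0437
gripper_force: 28.9
```

```bash
python3 st.py
```

```text
14.9 f tool [-2.2 -4.4 -0.8] tq tool [ 1.19 -0.42 -0.02] w 0.0437 28.91366556286812 theta -17.86 off axis [-0.0015 -0.0003  0.004 ] tilt 0.07 j [-48.  11. 117.  42.  41. -69.]
```

Call:
apply_moves(deltas=[{"offset": [0, 0, 0], "rotation": [0, 0, 0.8], "hand": 0}, {"offset": [0, 0, 0], "rotation": [0, 0, 0.8], "hand": 0}, {"offset": [0, 0, 0], "rotation": [0, 0, 0.8], "hand": 0}, {"offset": [0, 0, 0], "rotation": [0, 0, 0.8], "hand": 0}, {"offset": [0, 0, 0], "rotation": [0, 0, 0.8], "hand": 0}, {"offset": [0, 0, 0], "rotation": [0, 0, 0.8], "hand": 0}, {"offset": [0, 0, 0], "rotation": [0, 0, 0.8], "hand": 0}, {"offset": [0, 0, 0], "rotation": [0, 0, 0.8], "hand": 0}])

```text
time: 15.7
tcp_pos: [0.4812, -0.2377, 0.1953]
tool_rot: [[0.76, 0.397, 0.514], [0.417, -0.905, 0.082], [0.498, 0.151, -0.854]]
ft_force: [-7.5, -1.1, -1.6]
width: 0.0438
gripper_force: 29.2
```

Call:
apply_moves(deltas=[{"offset": [0, 0, 0], "rotation": [0, 0, 0.7], "hand": 0}, {"offset": [0, 0, 0], "rotation": [0, 0, 0.7], "hand": 0}, {"offset": [0, 0, 0], "rotation": [0, 0, 0.4], "hand": 0}, {"offset": [0, 0, 0], "rotation": [0, 0, 0.3], "hand": 0}, {"offset": [0, 0, 0], "rotation": [0, 0, 0.2], "hand": 0}, {"offset": [0, 0, 0], "rotation": [0, 0, 0], "hand": 0}, {"offset": [0, 0, 0], "rotation": [0, 0, 0], "hand": 0}])

```text
time: 16.4
tcp_pos: [0.4811, -0.2375, 0.1953]
tool_rot: [[0.849, 0.12, 0.514], [0.09, -0.992, 0.083], [0.52, -0.024, -0.854]]
ft_force: [-7.5, -0.1, -1.6]
width: 0.0435
gripper_force: 29.2
```

```bash
python3 st.py; python3 look.py k3 -6 -6
```

```text
16.4 f tool [-7.2 -0.7 -2.4] tq tool [ 0.08 -1.45  0.03] w 0.0435 29.216226786375046 theta -92.51 off axis [-0.0021  0.0006  0.0039] tilt 0.15 j [-48.  11. 117.  42.  41.   6.]
```

View pics/k3.png

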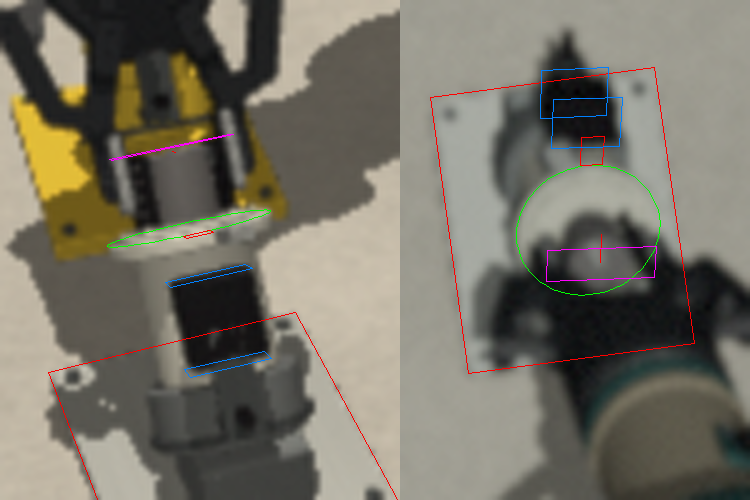

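Run:
```python
import numpy as np,cv2
S=dict(np.load("s_k3.npz"));T=dict(np.load("t_k3.npz"))
a=cv2.resize(S["frame"][196:246,200:245],None,fx=10,fy=10,interpolation=cv2.INTER_CUBIC)
b=cv2.resize(T["frame"][173:223,312:346],None,fx=10,fy=10,interpolation=cv2.INTER_CUBIC)
cv2.imwrite("pics/z.png",np.hstack([a,b]))
```

```text
(no output)
```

View pics/z.png

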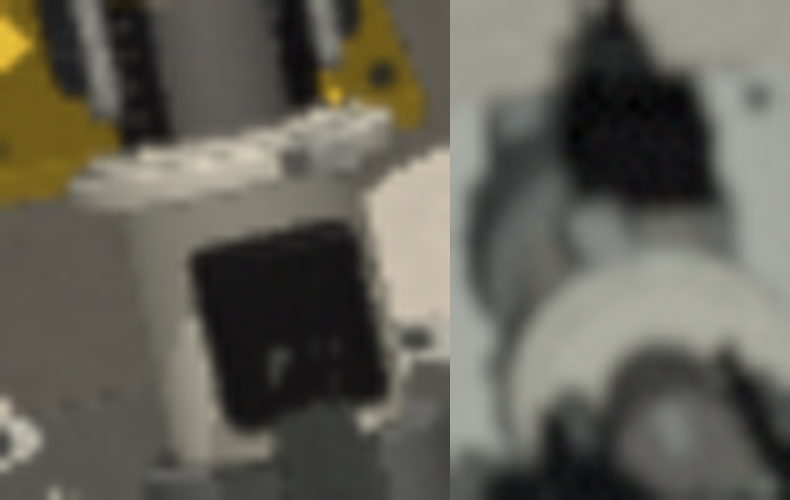

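Run:
```python
from q import *
p=np.load("dock.npy")
for a in range(-12,25,3):
    f=canframe(p,np.radians(a))
    pc=lambda g,u,r:proj(g,axis(p,u)+f[:,0]*r)[0].round(1)
    print(a,"ptr T tip",pc(T,.07,.054),"mid",pc(T,.07,.047),"S face",pc(S,.066,.054),"| rdr T top face mid",pc(T,.052,.054),"S front back-face mid",pc(S,.032,.068))
```

```text
-12 ptr T tip [335.2 192. ] mid [334.8 194.4] S face [222.2 213.9] | rdr T top face mid [334.  189.1] S front back-face mid [225.5 229.9]
-9 ptr T tip [334.2 191.9] mid [333.9 194.4] S face [223.5 213.7] | rdr T top face mid [333.  189.1] S front back-face mid [227.1 229.5]
-6 ptr T tip [333.1 191.9] mid [333.  194.4] S face [224.8 213.4] | rdr T top face mid [331.9 189.1] S front back-face mid [228.7 229.1]
-3 ptr T tip [332. 192.] mid [332.  194.5] S face [226.1 213.1] | rdr T top face mid [330.8 189.2] S front back-face mid [230.3 228.8]
0 ptr T tip [330.9 192.1] mid [331.1 194.6] S face [227.3 212.8] | rdr T top face mid [329.7 189.3] S front back-face mid [231.9 228.4]
3 ptr T tip [329.8 192.3] mid [330.1 194.7] S face [228.6 212.5] | rdr T top face mid [328.7 189.5] S front back-face mid [233.5 228. ]
6 ptr T tip [328.7 192.5] mid [329.2 194.9] S face [229.8 212.2] | rdr T top face mid [327.6 189.7] S front back-face mid [235.1 227.6]
9 ptr T tip [327.7 192.8] mid [328.3 195.1] S face [231.  211.9] | rdr T top face mid [326.5 189.9] S front back-face mid [236.6 227.2]
12 ptr T tip [326.6 193.1] mid [327.3 195.4] S face [232.2 211.6] | rdr T top face mid [325.5 190.3] S front back-face mid [238.1 226.8]
15 ptr T tip [325.6 193.5] mid [326.4 195.7] S face [233.3 211.4] | rdr T top face mid [324.5 190.6] S front back-face mid [239.5 226.4]
18 ptr T tip [324.6 193.9] mid [325.6 196.1] S face [234.4 211.1] | rdr T top face mid [323.5 191. ] S front back-face mid [240.9 226. ]
21 ptr T tip [323.6 194.3] mid [324.7 196.5] S face [235.5 210.8] | rdr T top face mid [322.5 191.5] S front back-face mid [242.2 225.6]
24 ptr T tip [322.6 194.9] mid [323.8 196.9] S face [236.5 210.5] | rdr T top face mid [321.5 192. ] S front back-face mid [243.5 225.2]
```

The pointer stands about 15° short of the reader. It is at ~10-12°, the reader at ~-5°. I'll turn further and ease the side force.

Call:
apply_moves(deltas=[{"offset": [-0.02, 0, 0], "rotation": [0, 0, 0.4], "hand": 0}, {"offset": [-0.02, 0, 0], "rotation": [0, 0, 0.5], "hand": 0}, {"offset": [0, 0, 0], "rotation": [0, 0, 0.5], "hand": 0}, {"offset": [0, 0, 0], "rotation": [0, 0, 0.4], "hand": 0}, {"offset": [0, 0, 0], "rotation": [0, 0, 0], "hand": 0}, {"offset": [0, 0, 0], "rotation": [0, 0, 0], "hand": 0}])

```text
time: 17.1
tcp_pos: [0.4808, -0.2374, 0.1951]
tool_rot: [[0.85, -0.11, 0.516], [-0.177, -0.981, 0.084], [0.497, -0.163, -0.853]]
ft_force: [-4.3, 3.0, 0.5]
width: 0.044
gripper_force: 29.1
```

```bash
python3 st.py; python3 look.py k4 -6 -6
python3 - <<'E'
import numpy as np,cv2
S=dict(np.load("s_k4.npz"));T=dict(np.load("t_k4.npz"))
a=cv2.resize(S["frame"][196:246,200:245],None,fx=10,fy=10,interpolation=cv2.INTER_CUBIC)
b=cv2.resize(T["frame"][173:223,312:346],None,fx=10,fy=10,interpolation=cv2.INTER_CUBIC)
cv2.imwrite("pics/z2.png",np.hstack([a,b]))
g=lambda f:f.max(2)
print(g(S["frame"])[207:218,214:242]);print(g(T["frame"])[188:200,320:344])
E
```

```text
17.1 f tool [-3.9 -2.6 -2.4] tq tool [ 0.31 -0.89  0.05] w 0.044 29.11859817802906 theta -107.95 off axis [-0.0025  0.0007  0.0039] tilt 0.11 j [-48.  11. 117.  42.  41.  21.]
[[ 23  46  68  79  84  88  93  93  93  92  90  87  85  80  84  98 107 117
  176 170 162 148 173 183 166 126 119 116]
 [ 24  38  65  78  83  88  93  93  94  94 101 105 108 111 138 171 173 171
  170 157 166 185 185 155 135 112 116 108]
 [ 35  42  66  78  86  99 109 115 116 118 146 163 173 174 172 148 161 184
  194 188 170 161 155 139 124  99  96  96]
 [ 95  90  98 105 113 144 164 179 181 179 179 174 150 161 174 172 180 177
  176 171 163 152 141 130 113  95  93  96]
 [177 179 173 174 177 181 185 174 169 164 168 155 157 151 142 152 175 173
  165 157 153 137 110 101  95  94  98 116]
 [170 171 161 164 188 198 211 202 184 123 102 128 136 135 132 140 161 161
  143 122 112  99  95  95  98 115 128 183]
 [191 189 180 178 181 186 189 188 180 116  83 127 132 131 129 125 121 116
  118 111 103  95  96 100 126 181 189 197]
 [169 172 173 175 176 176 173 174 170 122  91 123 131 130 121 112 120 118
  116 111 104  99 103 128 185 1
[... 876 characters left out ...]
04 103  91  70  47  29  28  56  91 110 119 123 118  92  61  48  56
   66  92 129 156 167 167]
 [104 107 107 103  84  61  45  37  57  98 121 131 134 129 109  90  83  83
   88  96 124 154 167 169]
 [103 108 112 110 100  82  67  56  64  97 124 132 135 133 119 107 100  97
   99 104 126 154 167 168]
 [103 108 111 114 110  93  85  72  70  94 120 132 136 133 123 114 108 101
  102 106 127 154 167 169]
 [102 106 111 115 113 104  92  90  86  99 121 134 140 137 132 125 118 112
  103 106 125 153 166 168]
 [102 106 110 112 113 108 102 108 117 122 134 144 150 152 151 149 143 134
  124 119 128 152 165 168]
 [ 99 106 109 109 112 116 124 138 149 151 154 156 161 162 164 164 160 157
  152 143 139 150 162 166]]
```

View pics/z2.png

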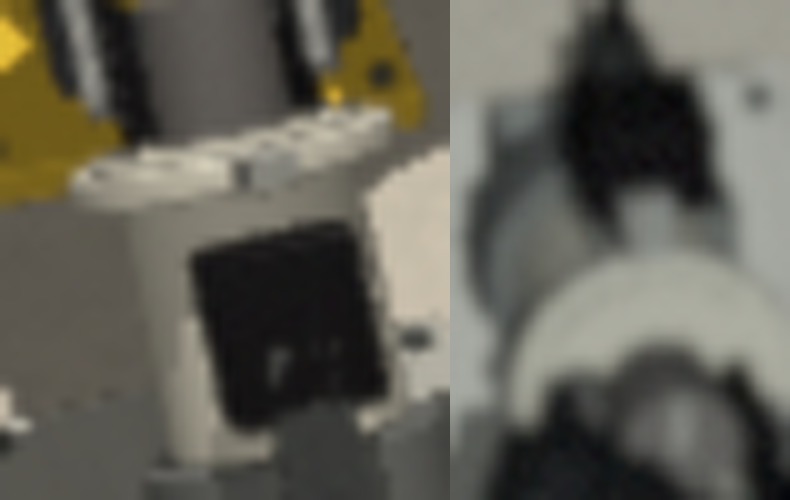

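Run:
```python
from ang import *
import h
p=np.load("dock.npy");S=dict(np.load("s_k4.npz"));T=dict(np.load("t_k4.npz"))
F=canframe(p,0)
def run(sx,sy):
    d=F[:,0]*sx+F[:,1]*sy;res={}
    for n,g in(("S",S),("T",T)):
        reg=cv2.dilate(hull(g,rblk(p,-.08)),np.ones((9,9)))>0
        if n=="T": reg[:181]=0;reg[190:]=0
        else: reg[238:]=0
        D=soft(g,28,90)*reg
        for a in range(-14,9,2):
            M=hull(g,rblk(p,np.radians(a))+d)*reg;res[n,a]=float(np.minimum(M,D).sum()/np.maximum(M,D).sum())
    return res
for sx in(-.0025,0):
  for sy in(-.002,0,.0007,.002,.004):
    r=run(sx,sy);print(sx,sy,"S",max((r["S",a],a) for a in range(-14,9,2)),"T",max((r["T",a],a) for a in range(-14,9,2)),"sum",max((r["S",a]+r["T",a],a) for a in range(-14,9,2)))
```

```text
-0.0025 -0.002 S (0.8436208963394165, -4) T (0.880258321762085, 0) sum (1.678087830543518, 0)
-0.0025 0 S (0.8535786271095276, -6) T (0.8866236805915833, -2) sum (1.6959667801856995, -2)
-0.0025 0.0007 S (0.8563819527626038, -6) T (0.895174503326416, -2) sum (1.6897954940795898, -4)
-0.0025 0.002 S (0.8646880388259888, -8) T (0.8862456679344177, -4) sum (1.6979122161865234, -6)
-0.0025 0.004 S (0.8681869506835938, -8) T (0.887733519077301, -6) sum (1.7172784209251404, -8)
0 -0.002 S (0.8380148410797119, -4) T (0.8714600205421448, 0) sum (1.6745525598526, -2)
0 0 S (0.8595216870307922, -6) T (0.8809012174606323, -2) sum (1.6770856380462646, -2)
0 0.0007 S (0.8551324605941772, -6) T (0.8842275738716125, -2) sum (1.6862300038337708, -4)
0 0.002 S (0.8720141649246216, -8) T (0.8794353008270264, -4) sum (1.688315749168396, -6)
0 0.004 S (0.8813039064407349, -10) T (0.878880500793457, -6) sum (1.7041782140731812, -8)
```

The pointer now lies over the reader in the top view (col 331.6, against the reader's ~331). The estimates are pointer -2°, reader -4°. I'll nudge 2° further and release.

Call:
apply_moves(deltas=[{"offset": [0, 0, 0], "rotation": [0, 0, 0.15], "hand": 0}, {"offset": [0, 0, 0], "rotation": [0, 0, 0.1], "hand": 0}, {"offset": [0, 0, 0], "rotation": [0, 0, 0], "hand": 0}, {"offset": [0, 0, 0], "rotation": [0, 0, 0], "hand": 0.15}, {"offset": [0, 0, 0], "rotation": [0, 0, 0], "hand": 0.3}, {"offset": [0, 0, 0], "rotation": [0, 0, 0], "hand": 0.6}, {"offset": [0, 0, 0], "rotation": [0, 0, 0], "hand": 1}, {"offset": [0, 0, 0], "rotation": [0, 0, 0], "hand": 1}])

```text
time: 18.0
tcp_pos: [0.4816, -0.2393, 0.196]
tool_rot: [[0.843, -0.144, 0.518], [-0.215, -0.973, 0.079], [0.493, -0.178, -0.852]]
ft_force: [0.4, 0.3, -0.8]
width: 0.0852
gripper_force: 0.0
```

Call:
apply_moves(deltas=[{"offset": [0, 0, 0], "rotation": [0, 0, 0], "hand": 1}, {"offset": [0, 0, -0.5], "rotation": [0, 0, 0], "hand": 1}, {"offset": [0, 0, -0.8], "rotation": [0, 0, 0], "hand": 1}, {"offset": [0, 0, -0.8], "rotation": [0, 0, 0], "hand": 1}, {"offset": [0, 0, -0.8], "rotation": [0, 0, 0], "hand": 1}, {"offset": [0, 0, -0.8], "rotation": [0, 0, 0], "hand": 1}, {"offset": [0, 0, -0.5], "rotation": [0, 0, 0], "hand": 1}])

```text
time: 18.7
tcp_pos: [0.3937, -0.2526, 0.3408]
tool_rot: [[0.843, -0.144, 0.518], [-0.214, -0.974, 0.078], [0.493, -0.177, -0.852]]
ft_force: [-0.5, -0.1, 0.9]
width: 0.0856
gripper_force: 0.0
```

```bash
python3 st.py
python3 - <<'E'
from ang import *
from workcell import *
p=np.load("dock.npy");S=get_image("scene");T=get_image("top");np.savez("s_k5.npz",**S);np.savez("t_k5.npz",**T)
F=canframe(p,0);d=F[:,0]*-.0025+F[:,1]*.0007
for n,g in(("S",S),("T",T)):
    reg=cv2.dilate(hull(g,np.vstack([circ(p,.074,.03),circ(p,.108,.03)])),np.ones((3,3)))>0
    if n=="S": reg[:190]=0
    D=soft(g,35,80)*reg;o=[]
    for a in range(-30,31,3):
        f=canframe(p,np.radians(a));m=0
        for s in(-1,1): m=np.maximum(m,hull(g,d+np.array([axis(p,u)+f[:,0]*x+f[:,1]*s*y for u in(.074,.108) for x in(-.009,.009) for y in(.018,.028)])))
        o.append((round(float(np.minimum(m,D).sum()/np.maximum(m,D).sum()),3),a))
    print(n,sorted(o)[::-1][:5])
v=T["frame"].max(2);print(v[188:199,322:342])
a=cv2.resize(S["frame"][180:242,198:246],None,fx=8,fy=8,interpolation=cv2.INTER_CUBIC)
b=cv2.resize(T["frame"][173:235,306:356],None,fx=8,fy=8,interpolation=cv2.INTER_CUBIC)
cv2.imwrite("pics/z3.png",np.hstack([a,b]))
E
```

```text
18.7 f tool [ 0.1 -0.  -1. ] tq tool [-0.11 -0.22 -0.  ] w 0.0856 0.0 theta -110.1 off axis [-0.0017 -0.0007  0.1743] tilt 0.23 j [-60.  -2. 109.  33.  65.  30.]
S [(0.43, -9), (0.427, -12), (0.414, -6), (0.403, -15), (0.392, -3)]
T [(0.25, 15), (0.249, 12), (0.245, 9), (0.242, 18), (0.241, 6)]
[[ 52  36  16  16  22  19  20  20  18  18  21  21  23  21  22  44 101 148
  166 169]
 [ 64  46  24  20  20  23  21  22  18  24  20  23  19  18  25  39  99 146
  164 169]
 [ 80  63  37  16  20  16  19  22  22  26  32  31  27  26  22  35  83 134
  159 167]
 [ 92  73  46  25  22  22  21  20  32  47  60  62  61  44  30  29  66 114
  149 164]
 [ 97  81  56  37  22  20  19  28  49  78  92  98  93  70  43  30  55  97
  137 160]
 [104  92  74  51  33  22  21  30  64 101 118 121 114  93  65  55  68  93
  128 157]
 [112 102  91  72  52  41  33  32  74 114 130 131 125 105  87  82  87  98
  125 154]
 [114 114 108  95  80  68  58  50  78 118 132 133 127 110  96  96  98 102
  126 153]
 [113 116 114 108  95  86  87  81  92 119 132 134 126 113 103 101 102 106
  126 154]
 [113 115 116 112 103 100 108 108 108 125 135 138 131 121 114 110 106 107
  126 153]
 [110 111 113 113 109 115 128 131 132 141 148 148 147 142 139 133 124 118
  128 151]]
```

View pics/z3.png

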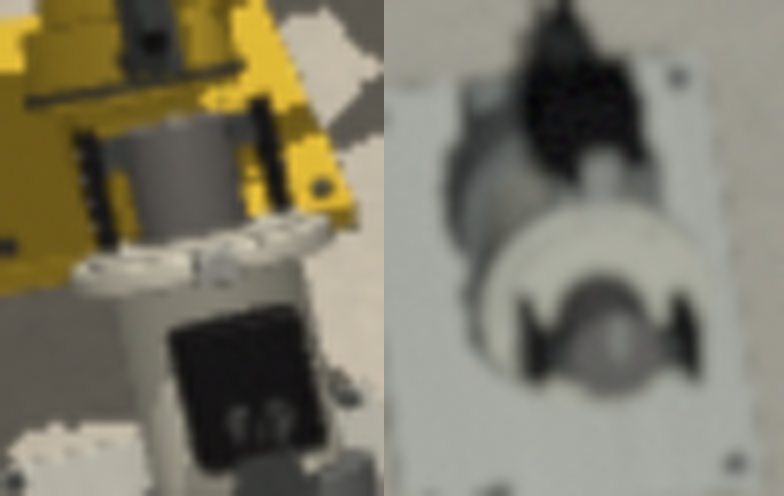

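Run:
```python
from ang import *
p=np.load("dock.npy");S=dict(np.load("s_k5.npz"));T=dict(np.load("t_k5.npz"))
F=canframe(p,0);d0=F[:,0]*-.0025+F[:,1]*.0007
def tabh(g,a,s):
    f=canframe(p,np.radians(a));return hull(g,d0+np.array([axis(p,u)+f[:,0]*x+f[:,1]*s*y for u in(.074,.108) for x in(-.009,.009) for y in(.0225,.028)]))
iou=lambda M,D:float(np.minimum(M,D).sum()/np.maximum(M,D).sum())
sh=lambda M,du,dv:cv2.warpAffine(M,np.float32([[1,0,du],[0,1,dv]]),(560,420))
rng=np.arange(-2,2.1,.5)
for n,g in(("S",S),("T",T)):
    reg=cv2.dilate(np.maximum(tabh(g,-5,1),tabh(g,-5,-1)),np.ones((7,7)))>0
    D=soft(g,40,75)*reg
    o=[]
    for a in range(-20,17,2):
        M=np.maximum(tabh(g,a,1),tabh(g,a,-1))
        o.append(max((iou(sh(M,u,v)*reg,D),a,u,v) for u in rng for v in rng))
    o.sort(reverse=True);print(n,"tabs",[tuple(np.round(k,2)) for k in o[:5]])
    _,_,u,v=o[0]
    reg=cv2.dilate(hull(g,rblk(p,-.08)),np.ones((9,9)))>0
    if n=="T": reg[:181]=0;reg[190:]=0
    else: reg[238:]=0
    D=soft(g,28,90)*reg
    print(n,"reader with that shift",[tuple(np.round(k,2)) for k in sorted(((iou(sh(hull(g,rblk(p,np.radians(a))+d0),u,v)*reg,D),a) for a in range(-16,11,2)),reverse=True)[:4]])
    V=g["frame"].max(2).astype(np.float32)
    # pointer lateral profile: bright response of pointer strip vs sides on model, same shift
    f0=[]
    for a in np.arange(-18,10,1.):
        f=canframe(p,np.radians(a));smp=lambda y:cv2.remap(V,*[np.float32(k[None]) for k in (proj(g,d0+np.array([axis(p,.07)+f[:,0]*r+f[:,1]*y for r in np.linspace(.043,.051,5)]))+[u,v]).T],1).mean()
        f0.append((smp(0)+.5*smp(.003)+.5*smp(-.003)-smp(.009)-smp(-.009),a))
    print(n,"pointer",[tuple(np.round(k,1)) for k in sorted(f0,reverse=True)[:4]])
```

```text
S tabs [(np.float64(0.59), np.float64(-12.0), np.float64(0.0), np.float64(0.0)), (np.float64(0.59), np.float64(-10.0), np.float64(0.0), np.float64(0.0)), (np.float64(0.58), np.float64(-8.0), np.float64(0.0), np.float64(0.0)), (np.float64(0.56), np.float64(-6.0), np.float64(0.0), np.float64(-0.5)), (np.float64(0.56), np.float64(-14.0), np.float64(0.0), np.float64(-0.5))]
S reader with that shift [(np.float64(0.84), np.float64(-6.0)), (np.float64(0.82), np.float64(-4.0)), (np.float64(0.81), np.float64(-8.0)), (np.float64(0.78), np.float64(-2.0))]
S pointer [(np.float64(46.7), np.float64(-18.0)), (np.float64(39.8), np.float64(-17.0)), (np.float64(37.3), np.float64(0.0)), (np.float64(35.9), np.float64(-1.0))]
T tabs [(np.float64(0.34), np.float64(-12.0), np.float64(1.5), np.float64(0.0)), (np.float64(0.34), np.float64(-8.0), np.float64(1.5), np.float64(0.5)), (np.float64(0.34), np.float64(-14.0), np.float64(1.5), np.float64(0.0)), (np.float64(0.34), np.float64(-2.0), np.float64(1.0), np.float64(0.5)), (np.float64(0.34), np.float64(-6.0), np.float64(1.5), np.float64(0.5))]
T reader with that shift [(np.float64(0.89), np.float64(2.0)), (np.float64(0.88), np.float64(0.0)), (np.float64(0.83), np.float64(4.0)), (np.float64(0.83), np.float64(-2.0))]
T pointer [(np.float64(86.9), np.float64(-1.0)), (np.float64(85.2), np.float64(-2.0)), (np.float64(82.3), np.float64(0.0)), (np.float64(78.0), np.float64(-3.0))]
```

The pointer and the reader agree to about 1-2° in both views. The tabs are out, the cap sits in the tray and the gripper is clear. I'll hand in.

```bash
python3 -c "
from workcell import *
print(sign_off())"
```

```text
the job is handed in; nothing more can be done
None
```

I handed the job in at about 19 s: the cap is rim down in the tray, and the canister is turned to the reader within about 2° by my measurements, with the tabs sprung out and the gripper clear; no verdict came back, and I viewed 13 pictures against the limit of 10.

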